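# Hang the sample pail on the spring balance

### The arm

A 6-joint arm with a two-finger parallel gripper is mounted at the origin on the work surface. World frame = base frame: x ahead of the robot, y to its left, z up, the work surface at z = 0. Lengths are in m, angles in rad, forces in N, time in s.
With the tool pointing down it reaches from about 0.15 to 0.775 m from the base axis. Payload 6.1 kg.
Tool frame: the origin (TCP) lies on the centre line of the jaws, within the pads' length; the fingertips stand 22 mm ahead of it and the grasp point (between the pads) lies 3 mm ahead of it (r.tip_extent is the distance from the TCP to the fingertips, in m); z points along the fingers, y is the direction in which the jaws open and shut (so a half turn about z gives the same grasp; the last joint's range is limited). The gripper opens to 85 mm and grips with 20 to 120 N. Pads are 22 mm wide; open, the fingers measure 114 mm over their backs; the gripper's body (76 mm by 85 mm) begins 54 mm behind the grasp point. The pads swing forward as they close: fully open they stand 13 mm farther back than shut.
Start: joints at [-1.154, 0.126, -0.04, 1.405, 0, 1.571], TCP at [0.213, -0.48, 0.231] pointing down, gripper open.
Joint ranges: [-2.72, 2.72], [-0.95, 1.95], [-1.27, 1.35], [-1.78, 2.02], [-1.46, 1.47], [-3.14, 3.14]. Speed limits (rad/s): [2.39, 2.39, 3.01, 3.14, 3.14, 3.14].

### API

Orientations are given as a rotation vector (axis times angle).
In Python, from rig import r gives the robot as it stands. The module is installed in compiled form; this text tells all that it offers.
- The arm moves only by the tool move_arm, never from a script. Its argument "steps" is a list of rows, each a list of 3 entries, a list of its own where there are three numbers: the shift along the tool's x, y, z in m, then the turn, a rotation vector about the tool's x, y, z in rad, then the closure, from 0 (fully open) to 1 (shut). A call has 1 to 12 rows; each row is the pose to reach, as a shift and turn from the pose commanded when the call began, along the tool's axes at that moment; what a row does not reach only later rows make up. A row lasts 1/8 s, in which the tool goes at most 62.5 mm and 10.7 degrees, less where a joint would pass 70% of its speed; a pose out of reach is approached as far as the arm can. A call with a gripper value outside its range is refused whole. The fingers move at their own pace and stop on an object; the grip force is fixed at half the most. Time passes only in rows, so rows that repeat a pose let the fingers close. It gives the time, the measured TCP pose, the force and the opening at its end, in the units of the state.
- r.get_obs(): the state, without advancing time (a new reading comes with each control period).
- r.camera(name): name is "scene" or "side" or "wrist"; returns the picture (420x560x3 uint8, red, green, blue); there is no depth.
- r.calibration(name): a dict with "fx", "fy", "cx", "cy" (pixels), "dist_coeffs" ([k1, k2, p1, p2, k3] as OpenCV has them; the pictures are not rectified), "pose" (4x4, takes a point from camera to world coordinates); the wrist camera has in their place "hand_eye" (4x4, takes a point from camera to tool coordinates, whose origin is the TCP and whose axes are the flange's). Camera axes: x right, y up, looking along -z (the intrinsics and any distortion apply to the point x, -y, -z); pixel columns grow to the right and rows downward; lengths in m; the calibration is good to about 2 mm. A picture is of the moment at which its call begins: read the wrist's pose just before it. calibration takes no time and is no camera call.
- r.hand_in(): hands the job in, once; it reports no verdict.
The state is a dict: "time_s": time; "qpos": joint angles; "joint_vel": joint speeds; "effort": joint torques, N m; "ee_pos": TCP position; "eef_rot": TCP orientation; "ft_force": force on the tool from outside, world axes, zero at the start; "moment": the same for the moment, N m; "opening": opening from 0.0 (shut) to 1.0 (fully open).
Only numpy, scipy, OpenCV 4.12 (cv2) and the standard library are available. Lean on these libraries where they do the work, as an engineer would, in place of code of your own. Each camera call takes 0.05 s, during which the arm holds its last target.

### The job

Weigh the little steel pail of sample bottles: raise its bail upright while the pail still stands on the bench, carry the pail level to the spring balance and hang the kink of the bail in the balance's hook. Let the weight down slowly until the balance carries exactly all of it, neither more nor less, and only then let go, so that the hook is not jerked and does not bounce; never pull it to its end stop or push it hard. Leave the pail hanging quietly and leave the other glassware alone.

Things in the scene. Friction and masses are not known exactly. Their poses are not given: they have to be found in the camera images.
- pail: Open steel pail, 120 mm across the rim, 98 mm at the foot, 85 mm high, holding three sealed amber bottles that are fast in it, below the rim. Origin: centre of its underside, z up. The ears that carry the bail lie at (0, +-64, 78) mm in the pail's frame. Its weight with contents is not known before it is weighed; it is under 1 kg and differs widely from time to time.
- bail (a joint): Swing of the bail about the pail's y axis through the ears, rad: 0 = lying flat towards the pail's +x (start), pi/2 = upright, pi = flat towards -x. Swings freely and falls if let go. 6 mm wire: legs 64 mm either side, joined by a cross-piece 92 mm from the ears' axis. Lying flat, the cross-piece is 78 mm above the bench, 30 mm (middle) to 40 mm (sleeves) clear of the rim.
- bail_kink (a point): Middle of the outward kink in the bail's cross-piece, on the axis of its 6 mm wire, 99 mm from the ears' axis: this part goes into the hook. The kink is 7 mm high, 14 mm wide at its top and 32 mm at its foot. Axes turn with the bail: x from the ears' axis out to the kink, y along the cross-piece.
- bail_grip_left (a point): Middle of the red grip sleeve at +33 mm along the pail's y from the bail's middle, 92 mm from the ears' axis; sleeve 9 mm thick, 32 mm long, along the pail's y.
- bail_grip_right (a point): Middle of the other red sleeve, at -33 mm along the pail's y; the same otherwise.
- stand: Fixed stand with a tubular spring balance (clear tube 31 mm thick, lower end 412 mm above the bench), brass hook below it. Origin: on the bench straight below the hook. The hook opens to the stand's -x, roughly towards the robot. Upright rod 13 mm thick, 640 mm high, at (60, 127) mm in the stand's frame; base plate 12 mm thick around it; side arm at 590 mm.
- hook (a joint): How far the balance's hook has been pulled down, m: 0 = unloaded, end stop at 0.080. The spring gives way from about 0.4 N and then sinks 6.7 mm for each further newton, with little damping, so a sudden load makes it bounce.
- hook_seat (a point): Where the axis of the hung wire rests in the hook, 286 mm above the bench when unloaded; moves down with the hook. Hook of 6 mm brass wire in the stand's x-z plane: its shank is 11 mm behind the seat (stand's +x) up to 46 mm above it, then slants over and rises above the seat from 64 mm up. Gap between tip and shank 16 to 19 mm.
- hook_tip (a point): Top of the hook's upturned tip, 14 mm to the stand's -x of the seat and 17 mm above it; the bail's wire must pass above it from the stand's -x side.
- bottle: Bystander: amber bottle with blue cap, 60 mm thick, 130 mm high. Origin: centre of its underside.
- beaker: Bystander: glass beaker, 64 mm across, 75 mm high. Origin: centre of its underside.
- flask: Bystander: stoppered glass flask, 80 mm across, 126 mm high. Origin: centre of its underside.
Things that resemble listed ones, but are neither listed nor needed, are in the scene too. What is meant by the pail is not blue, and is the smaller of those in its own colour.

How it is judged:
On the way, in this order (a step that is already met when the one before it is completed fails the run):
1. the bail is raised upright (within about 20 degrees) while the pail still stands on the bench (value of joint bail between 1.22 and 1.92 rad and height (world z) of pail below 0.01 m and angle between pail's own z axis and vertical below 0.12 rad), for 0.2 s.
2. the kink of the bail lies in the hook and pulls it down, the pail being off the bench (distance between bail_kink and hook_seat below 0.009 m and value of joint hook above 0.006 m and height (world z) of pail above 0.03 m), for 0.2 s.
At the end, for the whole second after the job is handed in: The pail, let go, hangs by its bail's kink in the hook (within 9 mm of the seat), hook down over 12 mm, pail over 30 mm above the bench, level within 0.2 rad, at rest (under 0.03 m/s, 0.4 rad/s); bottle, beaker and flask within 15 mm of their places (distance between bail_kink and hook_seat below 0.009 m and value of joint hook above 0.012 m and height (world z) of pail above 0.03 m and angle between pail's own z axis and vertical below 0.2 rad and linear speed of pail below 0.03 m/s and angular speed of pail below 0.4 rad/s and distance of each of bottle, beaker, flask from where it was at the start of the episode below 0.015 m); the robot touches nothing.
It fails at once if the balance is jerked or made to bounce: its hook drops faster than 0.1 m/s or springs up faster than 0.045 m/s (velocity of joint hook above 0.1 m/s or velocity of joint hook below -0.045 m/s).
It fails at once if the balance is pulled to within 5 mm of its end stop (hook down more than 75 mm) (value of joint hook above 0.075 m).
It fails at once if the stand, balance or hook is pushed or pulled with more than 15 N (contact force between stand and anything else above 15 N).
It fails at once if the pail is tipped by more than 0.5 rad (angle between pail's own z axis and vertical above 0.5 rad).
It fails at once if a bystander is shifted by more than 15 mm (distance of any of bottle, beaker, flask from where it was at the start of the episode above 0.015 m).
It also fails if it takes over 72 s, if anything falls off the work surface, if the arm or the gripper's body presses on something with over 40 N, if the wrist force passes 120 N, or if a joint passes its speed limit or range.

## Working session

There is one attempt and no reset: what is moved stays moved. The work goes in short steps, Python scripts to look and compute and a tool call to move; the robot and the scene stay as the last step left them, time stands still between calls to the robot, and variables do not carry over. Pictures are saved under pics/ and viewed, and the job is handed in when it is done.

Besides the shell and the picture viewer there is one more tool, called in YAML: its name, and indented under it one key for each argument. move_arm: Moves the arm, as the interface text tells. Its arguments: {"type":"object","properties":{"steps":{"type":"array"}},"required":["steps"]}

```bash
mkdir -p pics; ls
python3 - <<'E'
from rig import r
import cv2,numpy as np
np.set_printoptions(precision=4,suppress=True)
o=r.get_obs()
for k in o: print(k,o[k])
for n in ["scene","side","wrist"]:
    c=r.calibration(n); print(n,c)
    cv2.imwrite(f"pics/{n}0.png",r.camera(n)[:,:,::-1])
E
```

```text
pics
time_s 0.0
qpos [-1.154   0.1264 -0.0406  1.4054 -0.      1.5708]
joint_vel [-0.0018 -0.0007 -0.0009 -0.0005 -0.0002  0.0007]
effort [ -0.0007 -43.5915  35.2923   0.0172  -0.       0.    ]
ee_pos [ 0.2124 -0.4797  0.2304]
eef_rot [-3.0721 -0.6497  0.0005]
ft_force [-0.6617  0.0354  0.2834]
moment [0.0121 0.0205 0.0258]
opening 0.9998418902411591
scene {'fx': 453.46306379155135, 'fy': 453.46306379155135, 'cx': 280.5161190002431, 'cy': 215.9552479935481, 'dist_coeffs': array([-0.136,  0.   ,  0.   ,  0.   ,  0.   ]), 'pose': array([[ 0.4279, -0.5211,  0.7385,  1.2364],
       [ 0.9038,  0.243 , -0.3522, -0.4529],
       [ 0.0041,  0.8182,  0.575 ,  0.7727],
       [ 0.    ,  0.    ,  0.    ,  1.    ]])}
side {'fx': 439.7758676923433, 'fy': 439.7758676923433, 'cx': 277.6010965537806, 'cy': 210.99273246799007, 'dist_coeffs': array([0.0309, 0.    , 0.    , 0.    , 0.    ]), 'pose': array([[-0.9355,  0.2251, -0.2723,  0.152 ],
       [-0.3529, -0.5627,  0.7475,  0.8283],
       [ 0.0151,  0.7954,  0.6059,  0.9123],
       [ 0.    ,  0.    ,  0.    ,  1.    ]])}
wrist {'fx': 349.54607046270036, 'fy': 349.54607046270036, 'cx': 279.88027763130395, 'cy': 215.73144193611603, 'dist_coeffs': array([-0.0791,  0.    ,  0.    ,  0.    ,  0.    ]), 'hand_eye': array([[ 0.0003,  0.9642,  0.2653,  0.067 ],
       [ 1.    , -0.0002, -0.0003, -0.0001],
       [-0.0002,  0.2653, -0.9642, -0.144 ],
       [ 0.    ,  0.    ,  0.    ,  1.    ]])}
```

View pics/scene0.png

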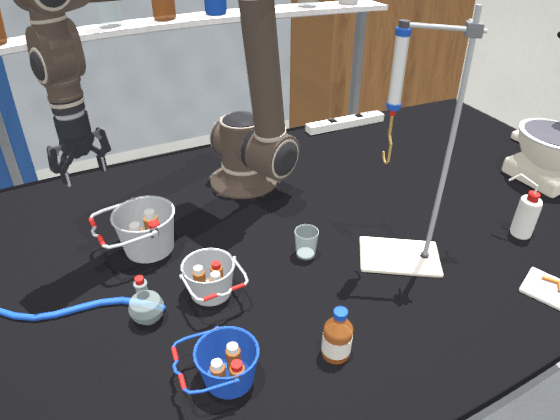

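View pics/side0.png

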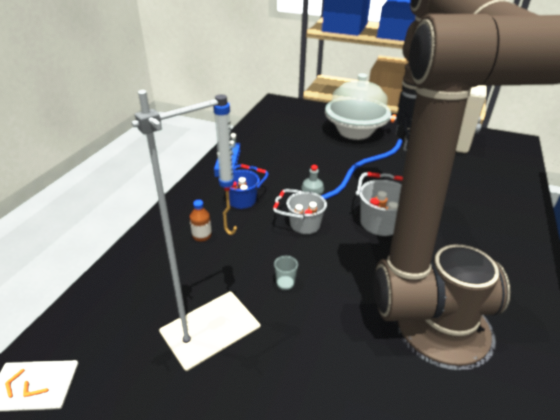

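View pics/wrist0.png

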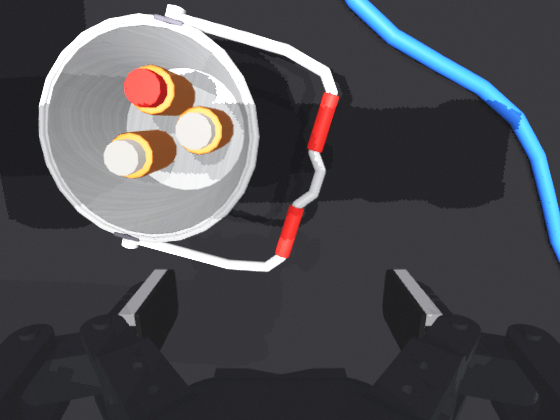

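Candidates for the pail are the large steel one at scene (147,228), the small steel one at (210,277) and the blue one at (228,362). The small steel pail fits: it is not blue and it is the smaller of the two steel ones. I'll confirm it and measure in enlarged crops.

Run:
```python
import cv2
a=cv2.imread("pics/scene0.png"); b=cv2.imread("pics/side0.png")
cv2.imwrite("pics/s0pail.png",cv2.resize(a[235:315,160:260],None,fx=7,fy=7,interpolation=cv2.INTER_CUBIC))
cv2.imwrite("pics/d0pail.png",cv2.resize(b[175:245,260:340],None,fx=8,fy=8,interpolation=cv2.INTER_CUBIC))
cv2.imwrite("pics/s0hook.png",cv2.resize(a[95:175,360:430],None,fx=7,fy=7,interpolation=cv2.INTER_CUBIC))
cv2.imwrite("pics/d0hook.png",cv2.resize(b[170:245,195:265],None,fx=8,fy=8,interpolation=cv2.INTER_CUBIC))
```

```text
(no output)
```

View pics/s0pail.png

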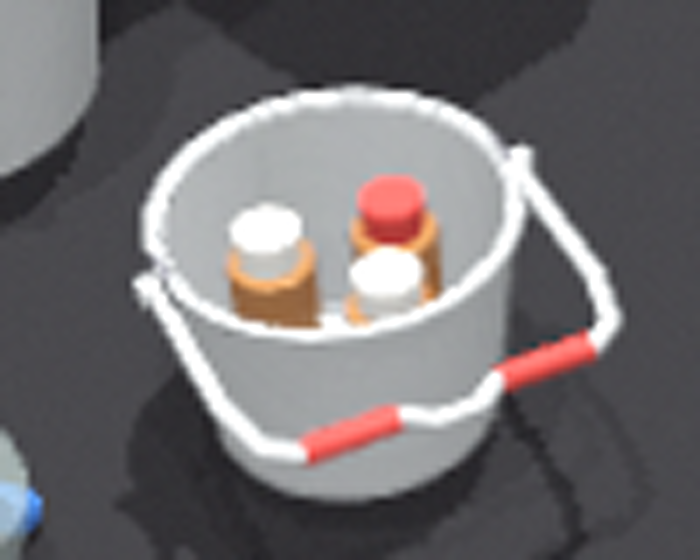

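View pics/d0pail.png

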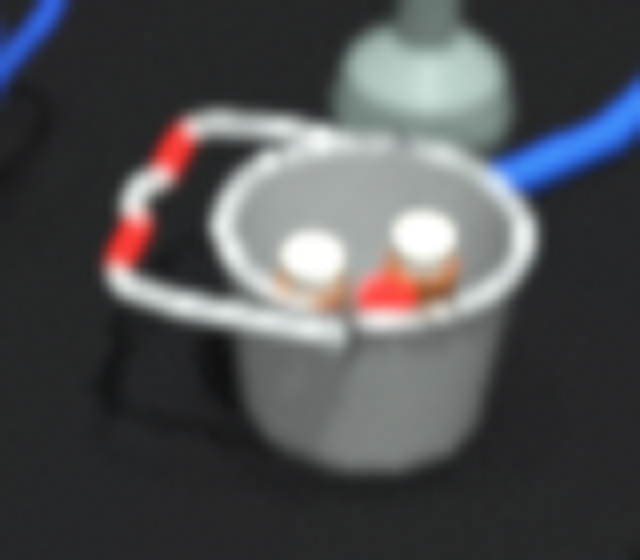

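View pics/s0hook.png

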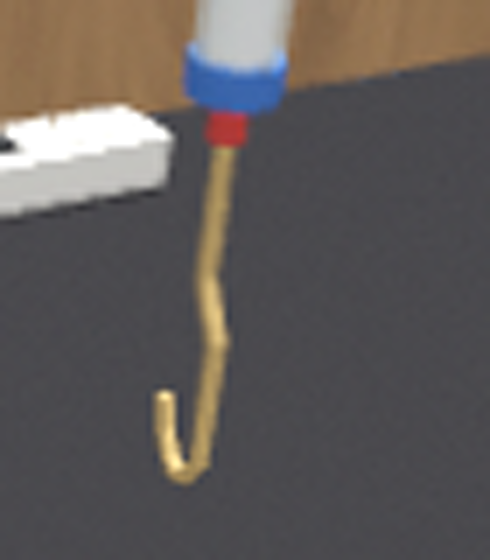

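View pics/d0hook.png

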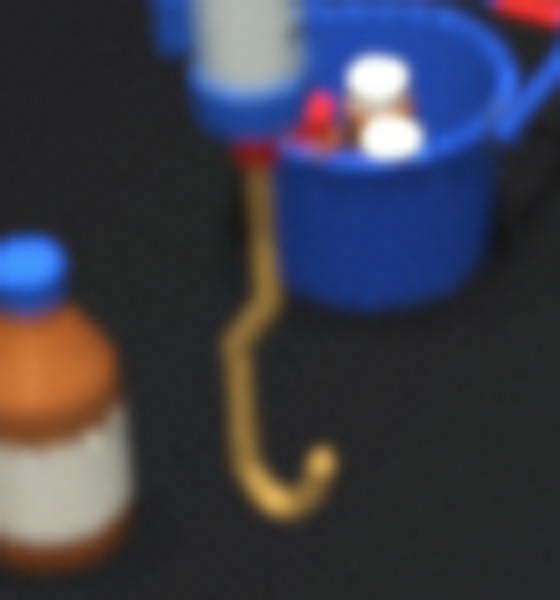

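```bash
cat > h.py <<'E'
from rig import r
import cv2,numpy as np
from scipy.spatial.transform import Rotation as R
from scipy.optimize import least_squares
np.set_printoptions(precision=4,suppress=True)
F=np.diag([1,-1,-1.])
def campose(n):
    c=r.calibration(n)
    if n=="wrist":
        o=r.get_obs(); T=np.eye(4); T[:3,:3]=R.from_rotvec(o["eef_rot"]).as_matrix(); T[:3,3]=o["ee_pos"]
        return T@c["hand_eye"]
    return c["pose"]
def proj(n,P,pose=None):
    c=r.calibration(n); T=np.linalg.inv(campose(n) if pose is None else pose)
    K=np.array([[c["fx"],0,c["cx"]],[0,c["fy"],c["cy"]],[0,0,1]])
    Q=(T[:3,:3]@np.atleast_2d(P).T).T+T[:3,3]; Q=Q@F
    return cv2.projectPoints(Q.reshape(-1,1,3),np.zeros(3),np.zeros(3),K,c["dist_coeffs"])[0].reshape(-1,2)
def ray(n,px,pose=None):
    c=r.calibration(n); T=campose(n) if pose is None else pose
    K=np.array([[c["fx"],0,c["cx"]],[0,c["fy"],c["cy"]],[0,0,1]])
    u=cv2.undistortPoints(np.array([[px]],float),K,c["dist_coeffs"])[0,0]
    d=T[:3,:3]@F@np.array([u[0],u[1],1]); return T[:3,3],d/np.linalg.norm(d)
def tri(obs):
    A=np.zeros((3,3));b=np.zeros(3);L=[]
    for o in obs:
        p,d=ray(*o); M=np.eye(3)-np.outer(d,d); A+=M;b+=M@p; L.append((p,M))
    x=np.linalg.solve(A,b); return x,[1000*np.linalg.norm(M@(x-p)) for p,M in L]
def onz(n,px,z):
    p,d=ray(n,px); return p+d*(z-p[2])/d[2]
E
python3 - <<'E'
from h import *
def s(x,y,o,k): return (o[0]+(x+.5)/k-.5,o[1]+(y+.5)/k-.5)
S=lambda x,y:("scene",s(x,y,(160,235),7)); D=lambda x,y:("side",s(x,y,(260,175),8))
H=lambda x,y:("scene",s(x,y,(360,95),7)); G=lambda x,y:("side",s(x,y,(195,170),8))
for nm,a in dict(ear_nearSide=[S(519,158),D(345,332)],sleeveA=[S(548,362),D(128,242)],sleeveB=[S(351,434),D(174,150)],kink=[S(450,412),D(133,190)],
  tip=[H(164,400),G(322,458)],bot=[H(185,474),G(283,506)],kinkhi=[H(207,275),G(268,298)],kinklo=[H(217,342),G(235,345)],red=[H(224,146),G(256,168)]).items():
    print(nm,*tri(a))
print("ears z.078",onz(*S(519,158),.078),onz(*S(147,287),.078))
print("rod foot", onz("scene",(425,255),.012),onz("side",(186,340),.012))
print("plate corners scene",[onz("scene",p,.012)[:2] for p in [(362,240),(439,241),(441,273),(358,265)]])
print("bottle",onz("scene",(337,352),.0),onz("scene",(340,313),.13),"beaker",onz("scene",(306,255),0),"flask",onz("scene",(139,280),.126),onz("scene",(146,318),0))
print("bigpail rim",onz("scene",(145,215),.11))
print("blue rim",onz("scene",(227,353),.085))
E
```

```text
ear_nearSide [ 0.4471 -0.2015  0.0784] [np.float64(3.0541219456960413), np.float64(3.054121945696083)]
sleeveA [ 0.5451 -0.2273  0.078 ] [np.float64(1.4525734702548128), np.float64(1.4525734702550086)]
sleeveB [ 0.5499 -0.2936  0.0784] [np.float64(1.3495237110494192), np.float64(1.3495237110494485)]
kink [ 0.555  -0.2622  0.0785] [np.float64(0.11801004569616669), np.float64(0.11801004569610948)]
tip [0.4946 0.1613 0.2995] [np.float64(0.7339558554205078), np.float64(0.733955855420421)]
bot [0.508  0.1624 0.2786] [np.float64(1.6172260181890463), np.float64(1.6172260181890665)]
kinkhi [0.508  0.1608 0.3502] [np.float64(0.5401131502156216), np.float64(0.5401131502155607)]
kinklo [0.5187 0.1603 0.3313] [np.float64(0.0824146004317163), np.float64(0.08241460043167392)]
red [0.5075 0.1618 0.3934] [np.float64(0.3253880510989322), np.float64(0.32538805109899116)]
ears z.078 [ 0.4503 -0.2001  0.078 ] [ 0.4603 -0.3322  0.078 ]
rod foot [0.5826 0.2821 0.012 ] [0.5806 0.2828 0.012 ]
plate corners scene [array([0.4564, 0.1657]), array([0.5524, 0.3576]), array([0.6566, 0.2729]), array([0.5387, 0.0988])]
bottle [ 0.7431 -0.0847 -0.    ] [ 0.7491 -0.0941  0.13  ] beaker [0.4347 0.0046 0.    ] flask [ 0.4911 -0.4245  0.126 ] [ 0.4795 -0.4297 -0.    ]
bigpail rim [ 0.2337 -0.3616  0.11  ]
blue rim [ 0.7122 -0.312   0.085 ]
```

```bash
cat >> h.py <<'E'
def goal(pos,Rm,o=None):
    """shift, turn in tool axes from measured pose to goal"""
    o=o or r.get_obs(); R0=R.from_rotvec(o["eef_rot"])
    return R0.inv().apply(np.array(pos)-o["ee_pos"]),(R0.inv()*R.from_matrix(Rm)).as_rotvec()
def down(phi):  # tool x at yaw phi (rad), tool z down
    c,s=np.cos(phi),np.sin(phi); return np.array([[c,s,0],[s,-c,0],[0,0,-1.]])
E
python3 - <<'E'
from h import *
print(*goal([.5495,-.293,.20],down(np.radians(94))))
E
```

```text
[ 0.3839 -0.0343  0.0306] [-0.0011 -0.0008 -1.2238]
```

move_arm:
  steps:
    - [[0.055,-0.005,0.005],[0,0,-0.17],0.6]
    - [[0.11,-0.01,0.009],[0,0,-0.35],0.6]
    - [[0.165,-0.015,0.013],[0,0,-0.52],0.6]
    - [[0.22,-0.02,0.018],[0,0,-0.7],0.6]
    - [[0.275,-0.025,0.022],[0,0,-0.87],0.6]
    - [[0.33,-0.03,0.026],[0,0,-1.05],0.6]
    - [[0.384,-0.034,0.031],[0,0,-1.224],0.6]
    - [[0.384,-0.034,0.031],[0,0,-1.224],0.6]
    - [[0.384,-0.034,0.031],[0,0,-1.224],0.6]
    - [[0.384,-0.034,0.031],[0,0,-1.224],0.6]

```text
time_s: 1.4
ee_pos: [0.5489, -0.2942, 0.2005]
eef_rot: [2.145, 2.296, -0.0]
ft_force: [0.3, 0.2, 0.6]
opening: 0.402
```

Run:
```python
from h import *
o=r.get_obs(); print(o["time_s"],o["qpos"],o["ee_pos"],o["eef_rot"],o["opening"],o["ft_force"])
cv2.imwrite("pics/w1.png",r.camera("wrist")[:,:,::-1])
print(proj("wrist",[[.5494,-.2926,.078],[.5448,-.2268,.078]]))
```

```text
1.4 [-0.4919  0.3148  0.1302  1.3862 -0.0002  1.0109] [ 0.5489 -0.2942  0.2005] [ 2.1446  2.2956 -0.0003] 0.40208284681045253 [0.2653 0.1883 0.5565]
[[280.736  205.9377]
 [280.6476 119.3379]]
```

View pics/w1.png

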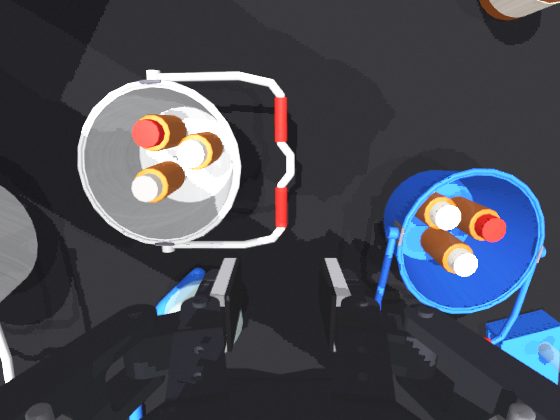

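The wrist picture shows the small steel pail at (160,155), with its sleeves at (281,208) and (281,119). They should appear at (281,206) and (281,119), so the pose is confirmed. The fingers are centred over the right sleeve, so I'm going down.

move_arm:
  steps:
    - [[0.001,0,0.03],[0,0,0],0.7]
    - [[0.001,0,0.06],[0,0,0],0.7]
    - [[0.001,0,0.085],[0,0,0],0.7]
    - [[0.001,0,0.105],[0,0,0],0.7]
    - [[0.001,0,0.1195],[0,0,0],0.7]
    - [[0.001,0,0.1195],[0,0,0],0.7]

```text
time_s: 2.2
ee_pos: [0.5488, -0.2927, 0.08]
eef_rot: [-2.143, -2.295, 0.001]
ft_force: [0.2, -0.2, -0.1]
opening: 0.298
```

Run:
```python
from h import *
o=r.get_obs(); print(o["time_s"],o["qpos"],o["ee_pos"],o["eef_rot"],o["opening"],o["ft_force"])
cv2.imwrite("pics/w2.png",r.camera("wrist")[:,:,::-1])
```

```text
2.2 [-0.4899  0.3462 -0.0926  1.1336  0.      1.012 ] [ 0.5488 -0.2927  0.08  ] [-2.1425 -2.2955  0.0007] 0.29841342599572473 [ 0.2156 -0.1911 -0.0918]
```

View pics/w2.png

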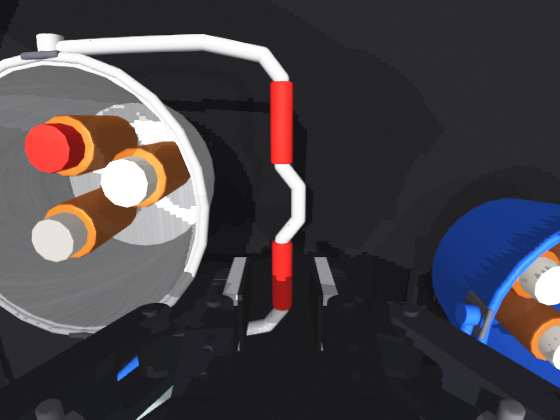

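The sleeve at (282,275) sits midway between the pads, which are at 240 and 323. No contact so far. Closing.

move_arm:
  steps:
    - [[0,0,0],[0,0,0],0.85]
    - [[0,0,0],[0,0,0],1]
    - [[0,0,0],[0,0,0],1]
    - [[0,0,0],[0,0,0],1]

```text
time_s: 2.75
ee_pos: [0.5506, -0.2928, 0.0817]
eef_rot: [2.141, 2.296, 0.001]
ft_force: [0.8, -0.6, 4.8]
opening: 0.004
```

Run:
```python
from h import *
o=r.get_obs(); print(o["time_s"],o["ee_pos"],o["eef_rot"],o["opening"],o["ft_force"])
cv2.imwrite("pics/w3.png",r.camera("wrist")[:,:,::-1])
# swing rows: rotate about ears axis
th=np.radians(4.0); yp=np.array([-np.sin(th),np.cos(th),0])
E0=np.array([.4553,-.2661,.078])
R0=R.from_rotvec(o["eef_rot"]); p0=o["ee_pos"]
for a in range(6,97,6):
    Q=R.from_rotvec(-yp*np.radians(a)); p=E0+Q.apply(p0-E0)
    print(a,R0.inv().apply(p-p0).round(4),(R0.inv()*Q*R0).as_rotvec().round(4),p)
```

```text
2.75 [ 0.5506 -0.2928  0.0817] [2.1408 2.2964 0.0009] 0.004236700086275223 [ 0.8377 -0.6139  4.8155]
6 [-0.     -0.0009 -0.0097] [-0.1047 -0.      0.0001] [ 0.5497 -0.2929  0.0914]
12 [-0.     -0.0028 -0.0193] [-0.2094 -0.0001  0.0002] [ 0.5478 -0.293   0.101 ]
18 [-0.     -0.0056 -0.0286] [-0.3142 -0.0001  0.0004] [ 0.5449 -0.2932  0.1103]
24 [-0.     -0.0095 -0.0376] [-0.4189 -0.0001  0.0005] [ 0.5411 -0.2935  0.1193]
30 [-0.     -0.0142 -0.0461] [-0.5236 -0.0001  0.0006] [ 0.5363 -0.2938  0.1278]
36 [-0.0001 -0.0199 -0.0541] [-0.6283 -0.0002  0.0007] [ 0.5307 -0.2942  0.1358]
42 [-0.0001 -0.0263 -0.0615] [-0.733  -0.0002  0.0008] [ 0.5243 -0.2947  0.1431]
48 [-0.0001 -0.0334 -0.0681] [-0.8378 -0.0002  0.001 ] [ 0.5171 -0.2952  0.1497]
54 [-0.0001 -0.0413 -0.0739] [-0.9425 -0.0003  0.0011] [ 0.5093 -0.2957  0.1556]
60 [-0.0001 -0.0496 -0.079 ] [-1.0472 -0.0003  0.0012] [ 0.5009 -0.2963  0.1605]
66 [-0.0001 -0.0585 -0.0831] [-1.1519 -0.0003  0.0013] [ 0.4921 -0.2969  0.1646]
72 [-0.0001 -0.0677 -0.0862] [-1.2566 -0.0003  0.0014] [ 0.4829 -0.2976  0.1678]
78 [-0.0001 -0.0773 -0.0884] [-1.3614 -0.0004  0.0016] [ 0.4734 -0.2982  0.1699]
84 [-0.0001 -0.0869 -0.0895] [-1.4661 -0.0004  0.0017] [ 0.4637 -0.2989  0.1711]
90 [-0.0001 -0.0967 -0.0897] [-1.5708 -0.0004  0.0018] [ 0.454  -0.2996  0.1712]
96 [-0.0001 -0.1064 -0.0888] [-1.6755 -0.0005  0.0019] [ 0.4443 -0.3003  0.1703]
```

View pics/w3.png

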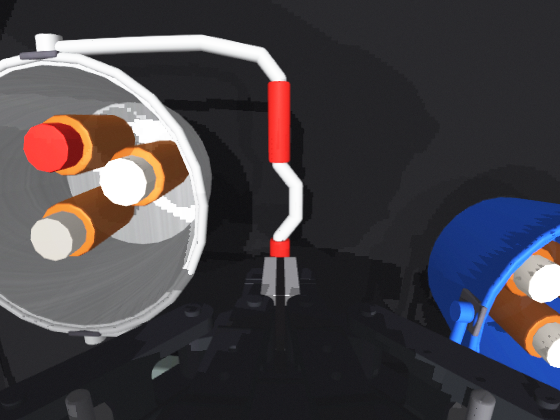

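Run:
```python
import cv2
a=cv2.imread("pics/w3.png"); b=cv2.imread("pics/w2.png")
import numpy as np
f=lambda a:cv2.convertScaleAbs(cv2.resize(a[220:350,210:350],None,fx=2.8,fy=4,interpolation=cv2.INTER_CUBIC),alpha=1.8,beta=20)
cv2.imwrite("pics/w3c.png",np.hstack([f(b),f(a)]))
from rig import r
s=r.camera("scene")[:,:,::-1]; d=r.camera("side")[:,:,::-1]
cv2.imwrite("pics/sd3.png",np.hstack([cv2.resize(s[215:315,160:260],None,fx=4,fy=4,interpolation=2),cv2.resize(d[155:255,250:350],None,fx=4,fy=4,interpolation=2)]))
```

```text
(no output)
```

View pics/w3c.png

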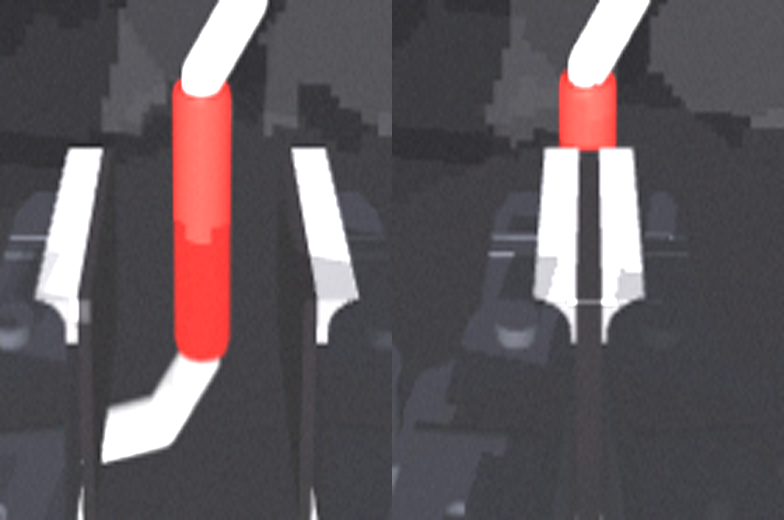

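View pics/sd3.png

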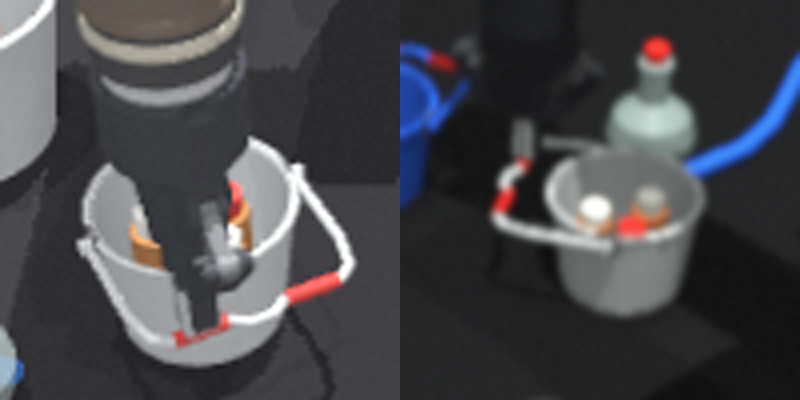

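Run:
```python
from h import *
print(r.tip_extent)
o=r.get_obs(); print(o["ee_pos"],o["opening"],o["ft_force"])
T=np.eye(4);T[:3,:3]=R.from_rotvec(o["eef_rot"]).as_matrix();T[:3,3]=o["ee_pos"]
for x in (.011,0,-.011):
  for z in (-.01,0,.01,.022): print(x,z,proj("wrist",T[:3,:3]@[x,.004,z]+T[:3,3]),proj("scene",T[:3,:3]@[x,.0,z]+T[:3,3]),proj("side",T[:3,:3]@[x,.0,z]+T[:3,3]))
print(proj("wrist",[[.5494,-.2926,.078],[.5448,-.2268,.078],[.5494-.00105,-.2926+.015,.078]]))
```

```text
0.022
[ 0.5507 -0.2928  0.0816] 0.004096772093760734 [ 0.8564 -0.0719  4.9421]
0.011 -0.01 [[289.9661 260.8327]] [[213.874  290.1726]] [[279.8198 192.1677]]
0.011 0 [[289.329  251.9879]] [[214.2717 293.5336]] [[279.7599 194.671 ]]
0.011 0.01 [[288.7658 244.1776]] [[214.6655 296.8516]] [[279.7005 197.1531]]
0.011 0.022 [[288.1708 235.934 ]] [[215.1329 300.7773]] [[279.6299 200.1043]]
0 -0.01 [[289.7406 284.9901]] [[209.0841 291.9131]] [[280.7671 190.3405]]
0 0 [[289.1329 274.8683]] [[209.5139 295.2762]] [[280.7036 192.837 ]]
0 0.01 [[288.5937 265.8998]] [[209.9394 298.5959]] [[280.6406 195.3126]]
0 0.022 [[288.0221 256.4036]] [[210.4445 302.5234]] [[280.5657 198.256 ]]
-0.011 -0.01 [[289.5177 308.0561]] [[204.2584 293.6648]] [[281.7035 188.5344]]
-0.011 0 [[288.9385 296.796 ]] [[204.7208 297.0297]] [[281.6365 191.0241]]
-0.011 0.01 [[288.4229 286.7842]] [[205.1786 300.351 ]] [[281.5699 193.4931]]
-0.011 0.022 [[287.8743 276.1483]] [[205.7219 304.28  ]] [[281.4908 196.4288]]
[[277.5125 270.9018]
 [277.3199 122.3424]
 [277.4635 239.9504]]
```

Checking what this shows: the fingers shut to 0.004, and there is a 4.9 N push up. The scene crop shows the tips sitting on top of the sleeve. So the pads really end shorter than I assumed and slid off upward. I'll open, tilt the body 20° away from the pail, and go about 12 mm deeper.

move_arm:
  steps:
    - [[0,0,0],[0,0,0],0.7]
    - [[0,0,-0.01],[0,0,0],0.7]
    - [[0,0,-0.03],[0,0,0],0.7]
    - [[0,0,-0.03],[0,0,0],0.7]

```text
time_s: 3.4
ee_pos: [0.5506, -0.2929, 0.1123]
eef_rot: [2.141, 2.296, 0.001]
ft_force: [0.1, 0.8, -0.5]
opening: 0.299
```

```bash
cat >> h.py <<'E'
TH=np.radians(4.0)
def tool(el,yaw=TH):
    """jaw in pitch plane; el = swing angle from straight down (neg = tilted back); tool x along pail y"""
    Rm=down(yaw+np.pi/2); yp=np.array([-np.sin(yaw),np.cos(yaw),0])
    return R.from_rotvec(-yp*el).as_matrix()@Rm
E
python3 - <<'E'
from h import *
o=r.get_obs(); print(o["time_s"],o["ee_pos"],o["opening"],o["ft_force"])
Rm=tool(np.radians(-20)); s=np.array([.5494,-.2926,.078])
for d in (-.04,-.02,.0,.010): print(d,*goal(s+Rm[:,2]*d,Rm,o))
E
```

```text
3.4 [ 0.5506 -0.2929  0.1123] 0.2987862320945098 [ 0.1449  0.8083 -0.5325]
-0.04 [ 0.0004  0.0125 -0.0033] [ 0.3512  0.0013 -0.    ]
-0.02 [0.0004 0.0056 0.0155] [ 0.3512  0.0013 -0.    ]
0.0 [ 0.0004 -0.0012  0.0343] [ 0.3512  0.0013 -0.    ]
0.01 [ 0.0004 -0.0047  0.0437] [ 0.3512  0.0013 -0.    ]
```

move_arm:
  steps:
    - [[0,0.006,-0.002],[0.17,0,0],0.7]
    - [[0,0.0125,-0.0033],[0.35,0,0],0.7]
    - [[0,0.0056,0.0155],[0.35,0,0],0.7]
    - [[0,0.001,0.028],[0.35,0,0],0.7]
    - [[0,-0.002,0.037],[0.35,0,0],0.7]
    - [[0,-0.0047,0.0437],[0.35,0,0],0.7]
    - [[0,-0.0047,0.0437],[0.35,0,0],0.7]

```text
time_s: 4.28
ee_pos: [0.5444, -0.2929, 0.0681]
eef_rot: [-1.965, -2.106, 0.372]
ft_force: [-0.0, -0.5, 0.0]
opening: 0.297
```

Run:
```python
from h import *
o=r.get_obs(); print(o["time_s"],o["ee_pos"],o["opening"],o["ft_force"])
w=r.camera("wrist")[:,:,::-1]
s=r.camera("scene")[:,:,::-1]; d=r.camera("side")[:,:,::-1]
f=lambda a:cv2.resize(a,(400,400),interpolation=2)
cv2.imwrite("pics/m4.png",np.hstack([f(w[150:350,180:380]),f(s[215:315,160:260])]))
cv2.imwrite("pics/d4.png",cv2.resize(d[155:255,250:350],None,fx=4,fy=4,interpolation=2))
```

```text
4.275 [ 0.5444 -0.2929  0.0681] 0.29749044747526104 [-0.0472 -0.4793  0.0291]
```

View pics/m4.png

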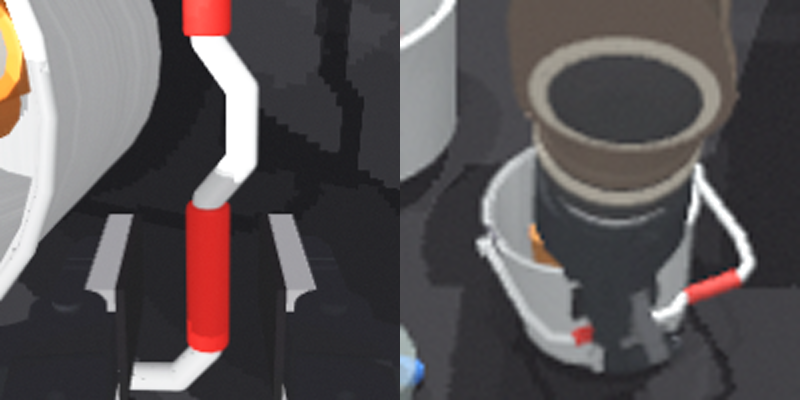

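The sleeve at crop (208,275) is between the pads at (128) and (272). In the scene crop the fingertips now reach past the sleeve. Closing.

move_arm:
  steps:
    - [[0,0.001,0],[0,0,0],0.8]
    - [[0,0.001,0],[0,0,0],0.9]
    - [[0,0.001,0],[0,0,0],1]
    - [[0,0.001,0],[0,0,0],1]
    - [[0,0.001,0],[0,0,0],1]

```text
time_s: 5.05
ee_pos: [0.5463, -0.2929, 0.067]
eef_rot: [-1.964, -2.107, 0.372]
ft_force: [1.1, -0.4, 5.4]
opening: 0.073
```

Run:
```python
from h import *
o=r.get_obs(); print(o["time_s"],o["ee_pos"],o["opening"],o["ft_force"])
w=r.camera("wrist")[:,:,::-1]
s=r.camera("scene")[:,:,::-1]
f=lambda a:cv2.resize(a,(400,400),interpolation=2)
cv2.imwrite("pics/m5.png",np.hstack([f(w[150:350,180:380]),f(s[215:315,160:260])]))
E0=np.array([.4553,-.2661,.078]); yp=np.array([-np.sin(TH),np.cos(TH),0])
R0=R.from_rotvec(o["eef_rot"]); p0=o["ee_pos"]
for a in (6,12,20,30,40,50,60,65,70,75,80,85,90):
    Q=R.from_rotvec(-yp*np.radians(a)); p=E0+Q.apply(p0-E0)
    print(a,R0.inv().apply(p-p0).round(4),(R0.inv()*Q*R0).as_rotvec().round(4),p)
```

```text
5.05 [ 0.5463 -0.2929  0.067 ] 0.07320344969188812 [ 1.1174 -0.3514  5.4051]
6 [-0.     -0.0026 -0.009 ] [-0.1047 -0.      0.0001] [ 0.5469 -0.2929  0.0764]
12 [-0.     -0.0061 -0.0177] [-0.2094 -0.      0.0001] [ 0.5466 -0.2929  0.0857]
20 [-0.     -0.0121 -0.0286] [-0.3491 -0.      0.0002] [ 0.5447 -0.293   0.0981]
30 [-0.     -0.0218 -0.0409] [-0.5236 -0.0001  0.0003] [ 0.5399 -0.2934  0.1129]
40 [-0.     -0.0334 -0.0514] [-0.6981 -0.0001  0.0004] [ 0.5326 -0.2939  0.1267]
50 [-0.     -0.0466 -0.0597] [-0.8727 -0.0001  0.0005] [ 0.523  -0.2945  0.139 ]
60 [-0.     -0.0611 -0.0655] [-1.0472 -0.0001  0.0006] [ 0.5114 -0.2953  0.1495]
65 [-0.     -0.0686 -0.0675] [-1.1345 -0.0001  0.0006] [ 0.505  -0.2958  0.1539]
70 [-0.     -0.0763 -0.0688] [-1.2217 -0.0001  0.0007] [ 0.4982 -0.2963  0.1578]
75 [-0.     -0.0841 -0.0694] [-1.309  -0.0001  0.0007] [ 0.4911 -0.2968  0.161 ]
80 [-0.     -0.0919 -0.0693] [-1.3963 -0.0001  0.0008] [ 0.4838 -0.2973  0.1636]
85 [-0.     -0.0997 -0.0686] [-1.4835 -0.0002  0.0008] [ 0.4762 -0.2978  0.1656]
90 [-0.     -0.1074 -0.0671] [-1.5708 -0.0002  0.0009] [ 0.4686 -0.2983  0.1669]
```

View pics/m5.png

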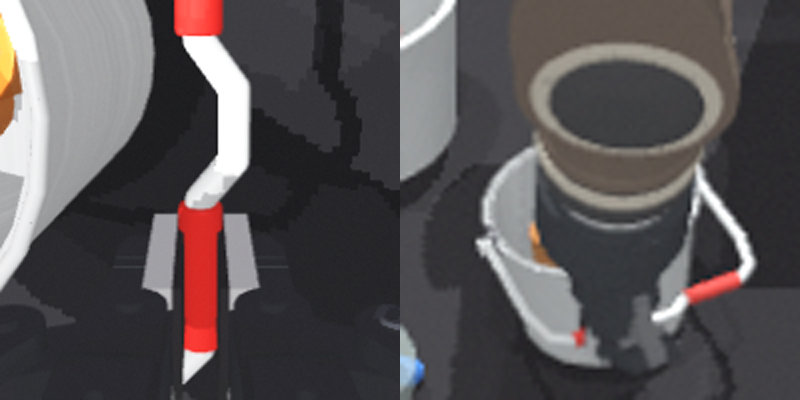

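The sleeve is now held between the pads (opening 0.073). I'll swing the first 55°.

move_arm:
  steps:
    - [[0,-0.0026,-0.009],[-0.105,0,0],1]
    - [[0,-0.0061,-0.0177],[-0.209,0,0],1]
    - [[0,-0.009,-0.0232],[-0.279,0,0],1]
    - [[0,-0.0121,-0.0286],[-0.349,0,0],1]
    - [[0,-0.0168,-0.035],[-0.436,0,0],1]
    - [[0,-0.0218,-0.0409],[-0.524,0,0],1]
    - [[0,-0.0275,-0.0464],[-0.611,0,0],1]
    - [[0,-0.0334,-0.0514],[-0.698,0,0],1]
    - [[0,-0.0399,-0.0558],[-0.785,0,0],1]
    - [[0,-0.0466,-0.0597],[-0.873,0,0],1]
    - [[0,-0.0537,-0.0629],[-0.96,0,0],1]
    - [[0,-0.0537,-0.0629],[-0.96,0,0],1]

```text
time_s: 6.65
ee_pos: [0.5164, -0.2953, 0.1443]
eef_rot: [1.814, 1.943, 0.611]
ft_force: [0.5, -0.8, -0.6]
opening: 0.074
```

Run:
```python
from h import *
o=r.get_obs(); print(o["time_s"],o["qpos"],o["ee_pos"],o["opening"],o["ft_force"])
w=r.camera("wrist")[:,:,::-1]
s=r.camera("scene")[:,:,::-1]
d=r.camera("side")[:,:,::-1]
f=lambda a:cv2.resize(a,(400,400),interpolation=2)
cv2.imwrite("pics/m6.png",np.hstack([f(d[145:245,250:350]),f(s[215:315,160:260])]))
cv2.imwrite("pics/w6.png",w)
R0=R.from_rotvec(o["eef_rot"]); print(R0.as_matrix())
```

```text
6.65 [-0.7232 -0.0633 -0.5815  0.5951  0.4195  0.8781] [ 0.5164 -0.2953  0.1443] 0.07356350588599092 [ 0.5219 -0.8189 -0.5724]
[[-0.0682  0.8174  0.572 ]
 [ 0.9977  0.0564  0.0384]
 [-0.0009  0.5733 -0.8193]]
```

View pics/m6.png

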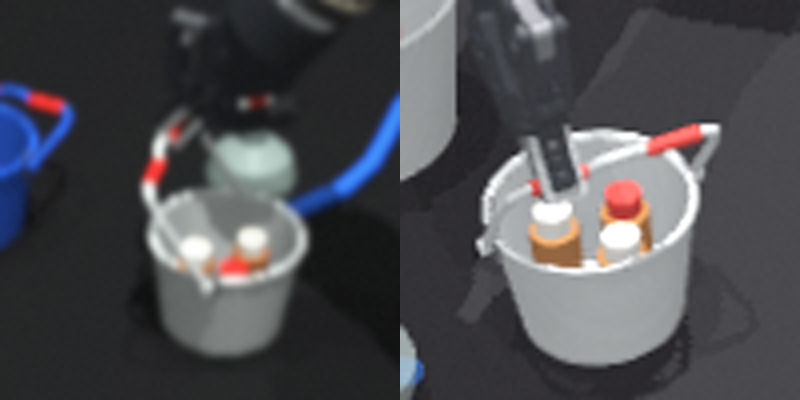

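View pics/w6.png

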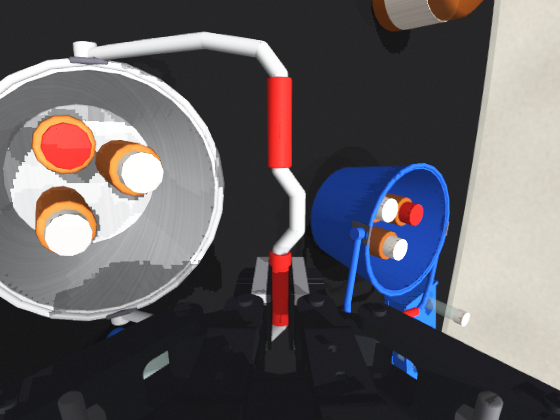

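Both side views show the bail about half raised and the pail still standing, with little force. I'll finish the swing.

Run:
```python
from h import *
o=r.get_obs()
E0=np.array([.4553,-.2661,.078]); yp=np.array([-np.sin(TH),np.cos(TH),0])
R0=R.from_rotvec(o["eef_rot"]); p0=o["ee_pos"]
rel=p0-E0; print("r,ang of tcp",np.hypot(rel@[np.cos(TH),np.sin(TH),0],rel[2]))
for a in (5,10,15,20,25,30,35):
    Q=R.from_rotvec(-yp*np.radians(a)); p=E0+Q.apply(p0-E0)
    print(a,R0.inv().apply(p-p0).round(4),(R0.inv()*Q*R0).as_rotvec().round(4),p)
```

```text
r,ang of tcp 0.08899970935384041
5 [-0.     -0.0021 -0.0075] [-0.0873  0.     -0.    ] [ 0.5113 -0.2954  0.1488]
10 [-0.     -0.0048 -0.0148] [-0.1745  0.     -0.    ] [ 0.505  -0.2958  0.1533]
15 [-0.     -0.0081 -0.0218] [-0.2618  0.     -0.    ] [ 0.4983 -0.2963  0.1571]
20 [-0.     -0.012  -0.0285] [-0.3491  0.0001 -0.    ] [ 0.4912 -0.2968  0.1604]
25 [-0.     -0.0165 -0.0348] [-0.4363  0.0001 -0.    ] [ 0.4839 -0.2973  0.163 ]
30 [-0.     -0.0216 -0.0407] [-0.5236  0.0001 -0.    ] [ 0.4764 -0.2978  0.165 ]
35 [-0.     -0.0271 -0.0462] [-0.6109  0.0001 -0.    ] [ 0.4688 -0.2983  0.1663]
```

move_arm:
  steps:
    - [[0,-0.0021,-0.0075],[-0.087,0,0],1]
    - [[0,-0.0048,-0.0148],[-0.175,0,0],1]
    - [[0,-0.0081,-0.0218],[-0.262,0,0],1]
    - [[0,-0.012,-0.0285],[-0.349,0,0],1]
    - [[0,-0.0165,-0.0348],[-0.436,0,0],1]
    - [[0,-0.0216,-0.0407],[-0.524,0,0],1]
    - [[0,-0.0271,-0.0462],[-0.611,0,0],1]
    - [[0,-0.0271,-0.0462],[-0.611,0,0],1]
    - [[0,-0.0271,-0.0462],[-0.611,0,0],1]
    - [[0,-0.0271,-0.0462],[-0.611,0,0],1]

```text
time_s: 8.05
ee_pos: [0.4692, -0.2983, 0.1665]
eef_rot: [1.42, 1.523, 1.065]
ft_force: [0.3, -2.1, 1.7]
opening: 0.072
```

```bash
cat > look.py <<'E'
from h import *
import sys
tag=sys.argv[1]; u,v=map(int,sys.argv[2].split(',')); a,b=map(int,sys.argv[3].split(','))
o=r.get_obs(); print(o["time_s"],"q",o["qpos"],"p",o["ee_pos"],"open",o["opening"],"f",o["ft_force"],"m",o["moment"])
w=r.camera("wrist")[:,:,::-1]; s=r.camera("scene")[:,:,::-1]; d=r.camera("side")[:,:,::-1]
f=lambda a:cv2.resize(a,(400,480),interpolation=2)
cv2.imwrite(f"pics/m{tag}.png",np.hstack([f(d[b-60:b+60,a-50:a+50]),f(s[v-60:v+60,u-50:u+50])]))
cv2.imwrite(f"pics/w{tag}.png",w)
print(R.from_rotvec(o["eef_rot"]).as_matrix())
E
python3 look.py 7 210,260 300,190
```

```text
8.05 q [-1.0267 -0.1587 -1.0682 -0.2334  0.9895  0.9806] p [ 0.4692 -0.2983  0.1665] open 0.07215606446609457 f [ 0.3329 -2.09    1.7054] m [-0.2718  0.8876 -0.3627]
[[-0.0703  0.3428  0.9368]
 [ 0.9975  0.0237  0.0662]
 [ 0.0004  0.9391 -0.3436]]
```

View pics/m7.png

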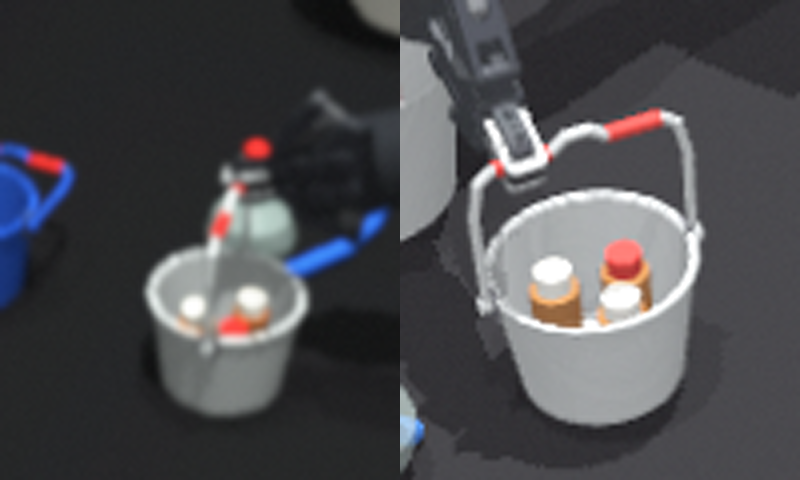

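View pics/w7.png

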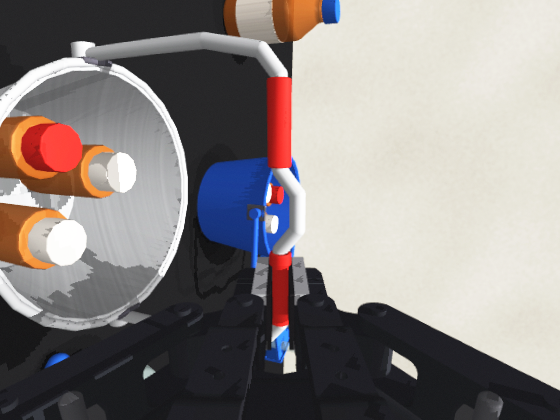

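The bail is upright, with the tool pitched about 20° below horizontal, and the pail still stands. I'll lift slowly and watch the roll about the one-sleeve grip.

move_arm:
  steps:
    - [[0,0.003,-0.001],[0,0,0],1]
    - [[0,0.007,-0.0025],[0,0,0],1]
    - [[0,0.014,-0.005],[0,0,0],1]
    - [[0,0.021,-0.0075],[0,0,0],1]
    - [[0,0.028,-0.01],[0,0,0],1]
    - [[0,0.028,-0.01],[0,0,0],1]
    - [[0,0.028,-0.01],[0,0,0],1]
    - [[0,0.028,-0.01],[0,0,0],1]

```text
time_s: 9.2
ee_pos: [0.4688, -0.298, 0.1958]
eef_rot: [1.42, 1.523, 1.066]
ft_force: [-0.9, -0.4, -4.9]
opening: 0.068
```

```bash
python3 look.py 8 210,260 300,190
```

```text
9.2 q [-1.0273 -0.2141 -1.0263 -0.1367  0.99    0.9813] p [ 0.4688 -0.298   0.1958] open 0.06825906534131819 f [-0.9002 -0.384  -4.9094] m [-0.3421  1.959  -0.0275]
[[-0.0699  0.3423  0.937 ]
 [ 0.9976  0.0234  0.0659]
 [ 0.0007  0.9393 -0.3431]]
```

View pics/m8.png

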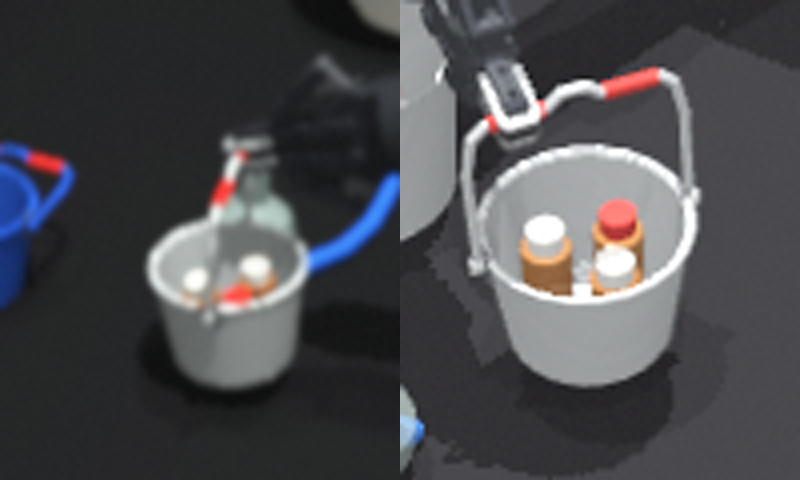

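View pics/w8.png

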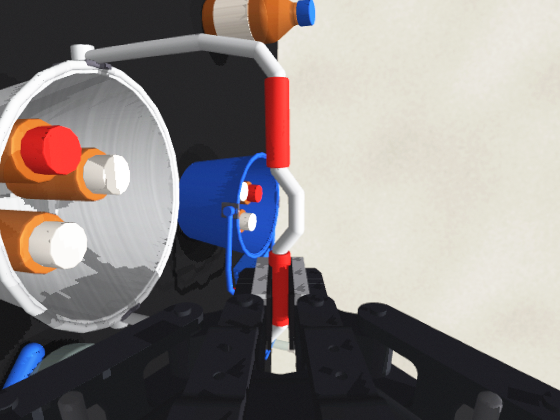

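It is off the bench and hangs level, at about 5 N. The wrist view shows the rim undistorted and the bail square. I'll lift to carrying height.

move_arm:
  steps:
    - [[0,0.008,-0.003],[0,0,0],1]
    - [[0,0.024,-0.009],[0,0,0],1]
    - [[0,0.044,-0.016],[0,0,0],1]
    - [[0,0.064,-0.0235],[0,0,0],1]
    - [[0,0.084,-0.031],[0,0,0],1]
    - [[0,0.102,-0.037],[0,0,0],1]
    - [[0,0.113,-0.0415],[0,0,0],1]
    - [[0,0.118,-0.043],[0,0,0],1]
    - [[0,0.118,-0.043],[0,0,0],1]
    - [[0,0.118,-0.043],[0,0,0],1]

```text
time_s: 10.6
ee_pos: [0.4688, -0.2979, 0.3206]
eef_rot: [1.421, 1.523, 1.066]
ft_force: [-0.9, -0.0, -6.2]
opening: 0.073
```

Run:
```python
from h import *
o=r.get_obs(); print(o["time_s"],o["qpos"],o["ee_pos"],o["ft_force"],o["opening"])
R0=R.from_rotvec(o["eef_rot"]).as_matrix(); k=o["ee_pos"]+R0@[.033,.0066,-.0124]; print("kink",k, proj("wrist",k))
cv2.imwrite("pics/w9.png",r.camera("wrist")[:,:,::-1])
yaw=np.radians(-5); Rm=tool(np.radians(70),yaw); sx=np.array([np.cos(yaw),np.sin(yaw),0])
seat=np.array([.508,.1615,.286])
# intermediate goals
kt=seat-.06*sx; kt[2]=.328
tcp=kt-Rm@[.033,.0066,-.0124]
print("goal tcp",tcp,*goal(tcp,Rm,o))
```

```text
10.6 [-1.0272 -0.3555 -0.8101  0.2219  0.9899  0.9814] [ 0.4688 -0.2979  0.3206] [-0.9014 -0.0074 -6.1999] 0.07329976518941268
kink [ 0.4571 -0.2657  0.3311] [[293.9279 211.2199]]
goal tcp [0.4547 0.133  0.3176] [0.4309 0.002  0.0164] [-0.0017 -0.1482  0.0524]
```

View pics/w9.png

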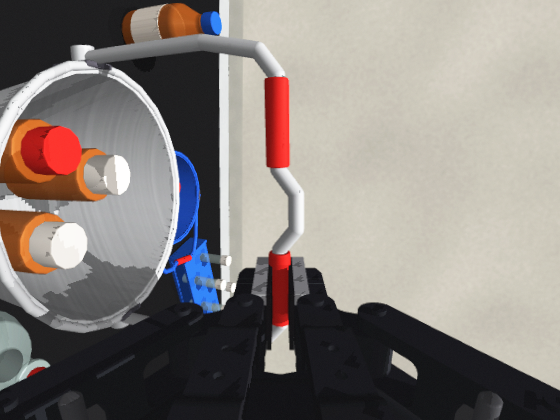

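The kink is predicted at (294,211) and seen at (296,211), within 1 mm. Now I'll carry the pail across.

move_arm:
  steps:
    - [[0.006,0,0],[0,-0.002,0.001],1]
    - [[0.02,0,0.001],[0,-0.007,0.002],1]
    - [[0.042,0,0.002],[0,-0.014,0.005],1]
    - [[0.066,0,0.003],[0,-0.023,0.008],1]
    - [[0.09,0,0.0035],[0,-0.031,0.011],1]
    - [[0.114,0.0005,0.004],[0,-0.039,0.014],1]
    - [[0.138,0.0005,0.005],[0,-0.047,0.017],1]
    - [[0.162,0.0005,0.006],[0,-0.056,0.02],1]
    - [[0.186,0.001,0.007],[0,-0.064,0.023],1]
    - [[0.21,0.001,0.008],[0,-0.072,0.0255],1]
    - [[0.234,0.001,0.009],[0,-0.08,0.0285],1]
    - [[0.258,0.001,0.01],[0,-0.089,0.031],1]

```text
time_s: 12.15
ee_pos: [0.4595, -0.0386, 0.3182]
eef_rot: [1.476, 1.442, 1.009]
ft_force: [-0.3, -0.4, -5.6]
opening: 0.075
```

```bash
cat > g.py <<'E'
from h import *
import sys
# args: back distance along stand -x, kink z, [dy]
KT=np.array([.033,.0066,-.0124]); yaw=np.radians(-5); Rm=tool(np.radians(70),yaw); sx=np.array([np.cos(yaw),np.sin(yaw),0])
seat=np.array([.508,.1615,.286])
E
python3 - <<'E'
from g import *
o=r.get_obs(); print(o["time_s"],o["qpos"],o["ee_pos"],o["ft_force"],o["opening"])
kt=seat-.06*sx; kt[2]=.328
print(*goal(kt-Rm@KT,Rm,o))
E
```

```text
12.15 [-0.1749 -0.8891 -1.0802  0.1623  0.1424  1.5187] [ 0.4595 -0.0386  0.3182] [-0.2713 -0.409  -5.5978] 0.07455750730201614
[ 0.1715 -0.0036 -0.008 ] [-0.0006 -0.0602  0.0217]
```

move_arm:
  steps:
    - [[0.022,0,-0.001],[0,-0.008,0.003],1]
    - [[0.044,-0.001,-0.002],[0,-0.016,0.005],1]
    - [[0.066,-0.001,-0.003],[0,-0.023,0.008],1]
    - [[0.088,-0.002,-0.004],[0,-0.031,0.011],1]
    - [[0.11,-0.002,-0.005],[0,-0.039,0.014],1]
    - [[0.13,-0.003,-0.006],[0,-0.046,0.017],1]
    - [[0.148,-0.003,-0.007],[0,-0.052,0.019],1]
    - [[0.162,-0.0035,-0.0075],[0,-0.057,0.021],1]
    - [[0.17,-0.0036,-0.008],[0,-0.06,0.0217],1]
    - [[0.1715,-0.0036,-0.008],[0,-0.06,0.0217],1]
    - [[0.1715,-0.0036,-0.008],[0,-0.06,0.0217],1]
    - [[0.1715,-0.0036,-0.008],[0,-0.06,0.0217],1]

```text
time_s: 13.65
ee_pos: [0.456, 0.1309, 0.3184]
eef_rot: [1.512, 1.385, 0.968]
ft_force: [1.1, 0.5, -5.3]
opening: 0.073
```

```bash
cat >> g.py <<'E'
def rep(o):
    R0=R.from_rotvec(o["eef_rot"]).as_matrix(); k=o["ee_pos"]+R0@KT
    print("t",o["time_s"],"q",o["qpos"],"p",o["ee_pos"],"f",o["ft_force"],"open",round(o["opening"],3)); d=k-seat
    print("kink",k,"rel stand",[d@sx,d@np.array([-sx[1],sx[0],0]),d[2]],"Rerr",(R.from_matrix(R0).inv()*R.from_matrix(Rm)).as_rotvec())
E
python3 - <<'E'
from g import *
o=r.get_obs(); rep(o)
k=o["ee_pos"]+R.from_rotvec(o["eef_rot"]).as_matrix()@KT
print("wrist px kink,seat,tip",proj("wrist",[k,seat,seat-.014*sx+[0,0,.017]]))
print("scene",proj("scene",[k,seat]),"side",proj("side",[k,seat]))
E
python3 look.py 10 385,160 240,225
```

```text
t 13.65 q [ 0.7148 -0.7153 -1.0124  0.1867 -0.7433  1.9112] p [0.456  0.1309 0.3184] f [ 1.0637  0.4953 -5.3289] open 0.073
kink [0.4496 0.1646 0.3288] rel stand [np.float64(-0.05847128463029038), np.float64(-0.0019687421982939046), np.float64(0.04283299677525404)] Rerr [-0.0005  0.002   0.0006]
wrist px kink,seat,tip [[293.9307 211.1235]
 [254.2805 177.1761]
 [272.9937 182.9707]]
scene [[374.0673 132.1283]
 [385.4937 159.2175]] side [[252.5766 222.1691]
 [229.246  230.3107]]
13.65 q [ 0.7148 -0.7153 -1.0124  0.1867 -0.7433  1.9112] p [0.456  0.1309 0.3184] open 0.07305830570768436 f [ 1.0637  0.4953 -5.3289] m [0.006  1.9794 0.0113]
[[ 0.0888  0.3412  0.9358]
 [ 0.996  -0.0293 -0.0838]
 [-0.0012  0.9395 -0.3425]]
```

View pics/m10.png

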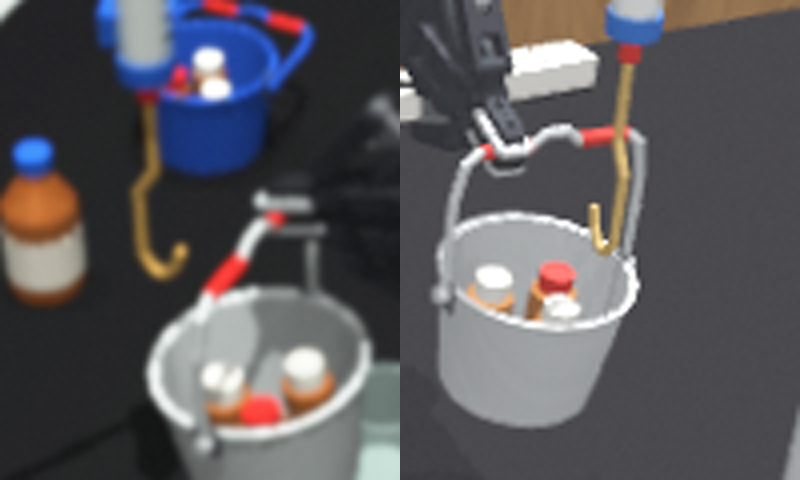

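View pics/w10.png

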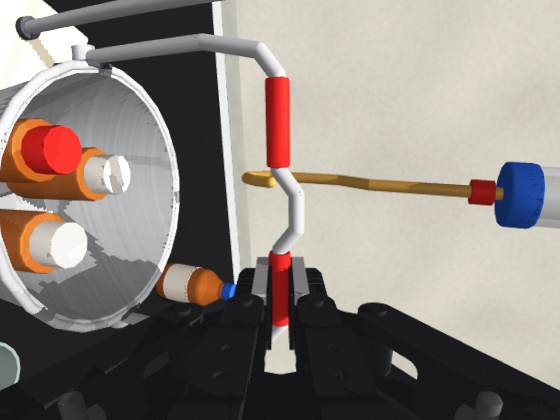

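In the wrist view the hook tip is at (274,182), predicted (273,183). The kink is at (296,211), predicted (294,211). The measurements agree, so I'll enter above the tip.

Run:
```python
from g import *
o=r.get_obs()
for x,z in ((-.045,.322),(-.03,.319),(-.015,.319),(-.001,.319)):
    kt=seat+x*sx; kt[2]=z; print(x,*goal(kt-Rm@KT,Rm,o))
```

```text
-0.045 [ 0.0019 -0.0019  0.015 ] [-0.0004  0.002   0.0006]
-0.03 [0.002  0.0004 0.0302] [-0.0004  0.002   0.0006]
-0.015 [0.002  0.0055 0.0442] [-0.0004  0.002   0.0006]
-0.001 [0.002  0.0103 0.0574] [-0.0004  0.002   0.0006]
```

move_arm:
  steps:
    - [[0.001,-0.001,0.006],[0,0,0],1]
    - [[0.002,-0.002,0.015],[0,0.002,0],1]
    - [[0.002,-0.001,0.023],[0,0.002,0],1]
    - [[0.002,0.0004,0.03],[0,0.002,0],1]
    - [[0.002,0.0004,0.03],[0,0.002,0],1]
    - [[0.002,0.0004,0.03],[0,0.002,0],1]

```text
time_s: 14.55
ee_pos: [0.4845, 0.1309, 0.3085]
eef_rot: [1.511, 1.387, 0.969]
ft_force: [0.0, -0.5, -5.7]
opening: 0.074
```

```bash
python3 - <<'E'
from g import *
o=r.get_obs(); rep(o)
k=o["ee_pos"]+R.from_rotvec(o["eef_rot"]).as_matrix()@KT
print("wrist px kink,seat,tip",proj("wrist",[k,seat,seat-.014*sx+[0,0,.017]]))
for x,z in ((-.015,.319),(-.001,.319)):
    kt=seat+x*sx; kt[2]=z; print(x,*goal(kt-Rm@KT,Rm,o))
E
python3 look.py 11 385,150 240,225
```

```text
t 14.55 q [ 0.6408 -0.6538 -1.0268  0.0814 -0.675   1.866 ] p [0.4845 0.1309 0.3085] f [ 0.0451 -0.4968 -5.7487] open 0.074
kink [0.478  0.1646 0.3189] rel stand [np.float64(-0.030194014857939145), np.float64(0.00046438193826299056), np.float64(0.03290976599339479)] Rerr [-0.0008 -0.0004  0.0012]
wrist px kink,seat,tip [[293.9312 211.1251]
 [249.4309 191.8668]
 [270.9651 200.3812]]
-0.015 [-0.0005  0.0053  0.0142] [-0.0008 -0.0004  0.0012]
-0.001 [-0.0005  0.0101  0.0274] [-0.0008 -0.0004  0.0012]
14.55 q [ 0.6408 -0.6538 -1.0268  0.0814 -0.675   1.866 ] p [0.4845 0.1309 0.3085] open 0.07388031858797188 f [ 0.0451 -0.4968 -5.7487] m [0.0029 1.9919 0.0062]
[[ 0.0864  0.3415  0.9359]
 [ 0.9963 -0.0286 -0.0815]
 [-0.001   0.9394 -0.3427]]
```

View pics/m11.png

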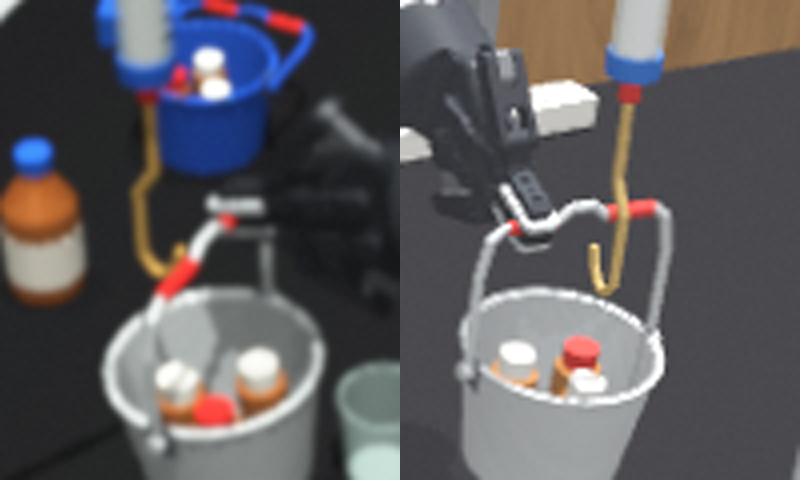

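View pics/w11.png

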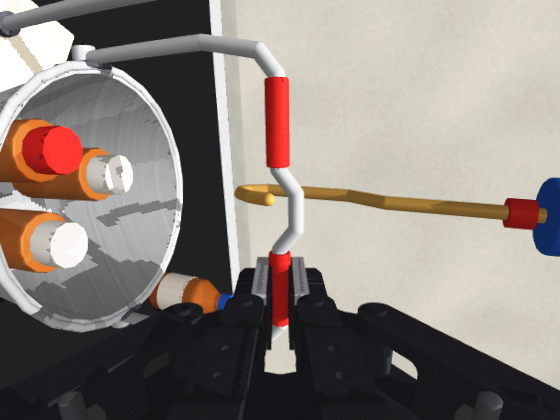

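The tip is at (270,200), exactly where predicted, and the kink sits above it at (296,211). Moving in.

move_arm:
  steps:
    - [[0,0.0018,0.005],[0,0,0.001],1]
    - [[0,0.0036,0.0098],[0,0,0.001],1]
    - [[0,0.0053,0.0142],[0,0,0.001],1]
    - [[0,0.007,0.0188],[0,0,0.001],1]
    - [[0,0.0088,0.0236],[0,0,0.001],1]
    - [[0,0.0101,0.0274],[0,0,0.001],1]
    - [[0,0.0101,0.0274],[0,0,0.001],1]
    - [[0,0.0101,0.0274],[0,0,0.001],1]

```text
time_s: 15.7
ee_pos: [0.5135, 0.1285, 0.3085]
eef_rot: [1.512, 1.386, 0.97]
ft_force: [-0.3, -0.5, -6.1]
opening: 0.078
```

```bash
python3 - <<'E'
from g import *
o=r.get_obs(); rep(o)
k=o["ee_pos"]+R.from_rotvec(o["eef_rot"]).as_matrix()@KT
print("wrist px kink,seat,tip",proj("wrist",[k,seat,seat-.014*sx+[0,0,.017]]))
for x,z in ((-.001,.292),(-.001,.286),(-.001,.256)):
    kt=seat+x*sx; kt[2]=z; print(x,z,*goal(kt-Rm@KT,Rm,o))
E
python3 look.py 12 385,150 240,225
```

```text
t 15.7 q [ 0.5721 -0.5937 -1.015   0.0109 -0.6126  1.83  ] p [0.5135 0.1285 0.3085] f [-0.2519 -0.5105 -6.1395] open 0.078
kink [0.507  0.1622 0.319 ] rel stand [np.float64(-0.0010805546480860129), np.float64(0.0005798023728067692), np.float64(0.03298087556492063)] Rerr [-0.0008 -0.0007  0.0003]
wrist px kink,seat,tip [[293.9312 211.1283]
 [220.2978 205.0938]
 [242.0044 217.1744]]
-0.001 0.292 [-0.0006 -0.0253  0.0093] [-0.0008 -0.0007  0.0003]
-0.001 0.286 [-0.0006 -0.031   0.0114] [-0.0008 -0.0007  0.0003]
-0.001 0.256 [-0.0006 -0.0591  0.0216] [-0.0008 -0.0007  0.0003]
15.7 q [ 0.5721 -0.5937 -1.015   0.0109 -0.6126  1.83  ] p [0.5135 0.1285 0.3085] open 0.07808416423228895 f [-0.2519 -0.5105 -6.1395] m [ 0.002   2.0037 -0.0388]
[[ 0.0864  0.3415  0.9359]
 [ 0.9963 -0.0295 -0.0812]
 [-0.0001  0.9394 -0.3427]]
```

View pics/m12.png

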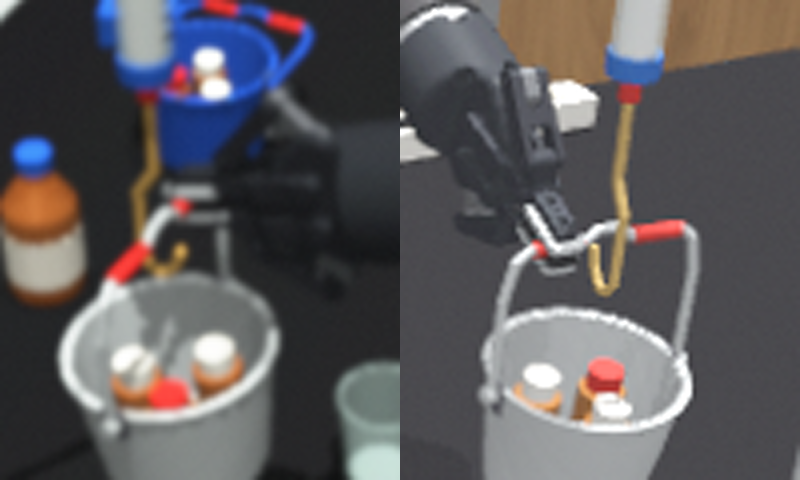

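View pics/w12.png

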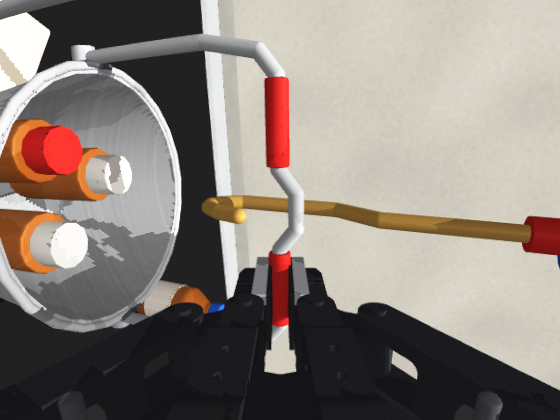

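The kink is over the seat, and the wire crosses the hook in front of the shank. I'll lower it to just above the seat, then slowly.

move_arm:
  steps:
    - [[0,-0.004,0.0015],[0,0,0],1]
    - [[0,-0.009,0.0033],[0,0,0],1]
    - [[0,-0.014,0.0051],[0,0,0],1]
    - [[0,-0.019,0.007],[0,0,0],1]
    - [[0,-0.023,0.0085],[0,0,0],1]
    - [[0,-0.0265,0.0097],[0,0,0],1]
    - [[0,-0.0265,0.0097],[0,0,0],1]
    - [[0,-0.0265,0.0097],[0,0,0],1]

```text
time_s: 16.85
ee_pos: [0.5136, 0.1285, 0.2807]
eef_rot: [1.512, 1.386, 0.971]
ft_force: [0.4, -0.0, -5.7]
opening: 0.069
```

```bash
python3 - <<'E'
from g import *
o=r.get_obs(); rep(o)
E
python3 look.py 13 385,150 240,225
```

```text
t 16.85 q [ 0.572  -0.5705 -1.071  -0.0689 -0.6125  1.83  ] p [0.5136 0.1285 0.2807] f [ 0.4474 -0.0498 -5.6891] open 0.069
kink [0.5071 0.1622 0.2912] rel stand [np.float64(-0.0009283111831801448), np.float64(0.0006402872175039065), np.float64(0.0052011206200331395)] Rerr [-0.0002 -0.0008 -0.0001]
16.85 q [ 0.572  -0.5705 -1.071  -0.0689 -0.6125  1.83  ] p [0.5136 0.1285 0.2807] open 0.06939397022978709 f [ 0.4474 -0.0498 -5.6891] m [-0.0042  2.0043  0.0067]
[[ 0.0865  0.3409  0.9361]
 [ 0.9963 -0.0299 -0.0811]
 [ 0.0003  0.9396 -0.3422]]
```

View pics/m13.png

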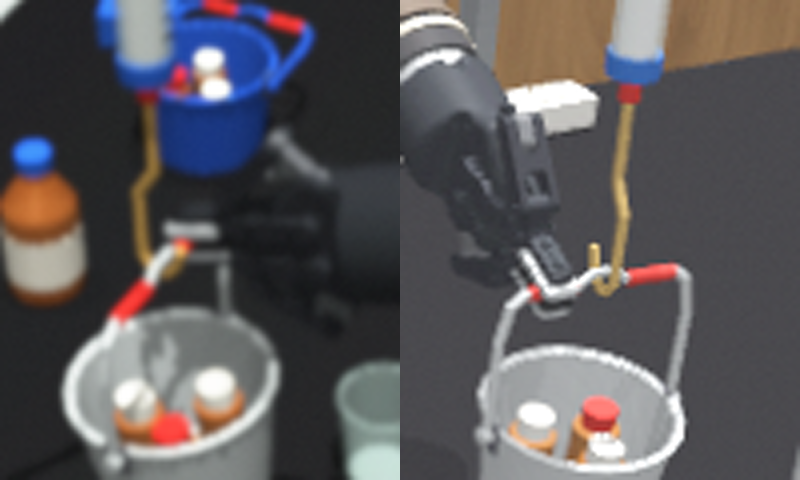

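View pics/w13.png

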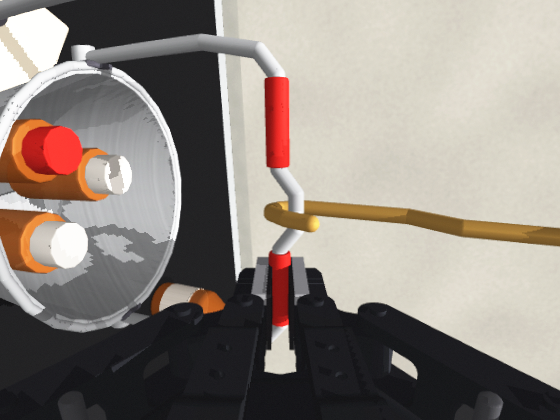

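The kink lies inside the hook, with the tip at (313,224) in front of the wire. I'll lower at 12 mm/s while watching the force.

move_arm:
  steps:
    - [[0,-0.0014,0.0005],[0,0,0],1]
    - [[0,-0.0028,0.001],[0,0,0],1]
    - [[0,-0.0042,0.0015],[0,0,0],1]
    - [[0,-0.0056,0.002],[0,0,0],1]
    - [[0,-0.007,0.0026],[0,0,0],1]
    - [[0,-0.0085,0.0031],[0,0,0],1]
    - [[0,-0.0099,0.0036],[0,0,0],1]
    - [[0,-0.0113,0.0041],[0,0,0],1]
    - [[0,-0.0127,0.0046],[0,0,0],1]
    - [[0,-0.0141,0.0051],[0,0,0],1]
    - [[0,-0.0141,0.0051],[0,0,0],1]
    - [[0,-0.0141,0.0051],[0,0,0],1]

```text
time_s: 18.5
ee_pos: [0.5136, 0.1286, 0.2656]
eef_rot: [1.512, 1.386, 0.971]
ft_force: [1.5, -0.3, -3.7]
opening: 0.077
```

```bash
python3 - <<'E'
from g import *
o=r.get_obs(); rep(o)
E
python3 look.py 14 385,150 240,225
```

```text
t 18.5 q [ 0.5721 -0.5548 -1.1005 -0.1141 -0.6126  1.8301] p [0.5136 0.1286 0.2656] f [ 1.5319 -0.2583 -3.7295] open 0.077
kink [0.5071 0.1622 0.2761] rel stand [np.float64(-0.0009968148076083011), np.float64(0.0006586238452155752), np.float64(-0.00989361301053815)] Rerr [-0.0003 -0.0008 -0.    ]
18.5 q [ 0.5721 -0.5548 -1.1005 -0.1141 -0.6126  1.8301] p [0.5136 0.1286 0.2656] open 0.07685806623616878 f [ 1.5319 -0.2583 -3.7295] m [-0.0036  1.487  -0.1051]
[[ 0.0864  0.341   0.9361]
 [ 0.9963 -0.0299 -0.0811]
 [ 0.0003  0.9396 -0.3423]]
```

View pics/m14.png

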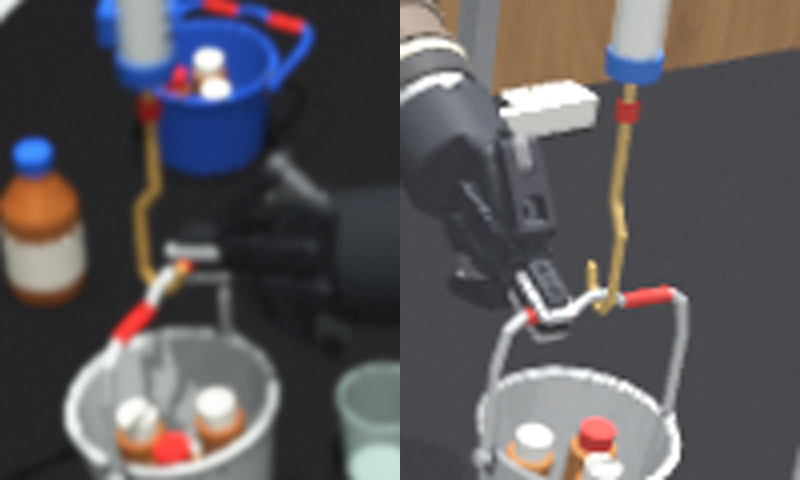

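View pics/w14.png

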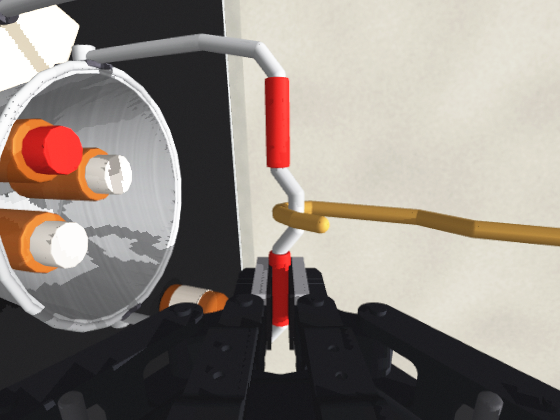

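The red collar shows the hook sinking, and the force fell from 5.7 to 3.7 N. The loaded readings average about 5.8 N, so balance is expected at about 36 mm. Continuing slowly.

move_arm:
  steps:
    - [[0,-0.0014,0.0005],[0,0,0],1]
    - [[0,-0.0028,0.001],[0,0,0],1]
    - [[0,-0.0042,0.0015],[0,0,0],1]
    - [[0,-0.0056,0.002],[0,0,0],1]
    - [[0,-0.007,0.0026],[0,0,0],1]
    - [[0,-0.0085,0.0031],[0,0,0],1]
    - [[0,-0.0099,0.0036],[0,0,0],1]
    - [[0,-0.0113,0.0041],[0,0,0],1]
    - [[0,-0.0127,0.0046],[0,0,0],1]
    - [[0,-0.0141,0.0051],[0,0,0],1]
    - [[0,-0.0155,0.0056],[0,0,0],1]
    - [[0,-0.0169,0.0062],[0,0,0],1]

```text
time_s: 20.15
ee_pos: [0.5136, 0.1285, 0.2476]
eef_rot: [1.512, 1.386, 0.971]
ft_force: [1.4, -1.6, -0.6]
opening: 0.075
```

```bash
cat > avg.py <<'E'
from g import *
F=[];M=[]
for i in range(12):
    w=r.camera("wrist"); o=r.get_obs(); F.append(o["ft_force"]); M.append(o["moment"])
rep(o); F=np.array(F);M=np.array(M); print("F",F.mean(0),F.std(0),"M",M.mean(0))
E
python3 avg.py; python3 look.py 15 385,150 240,225
```

```text
t 20.75 q [ 0.5721 -0.5322 -1.1354 -0.1714 -0.6125  1.83  ] p [0.5136 0.1286 0.2475] f [ 2.1933  0.7501 -1.4671] open 0.075
kink [0.5071 0.1622 0.258 ] rel stand [np.float64(-0.0010016731819924311), np.float64(0.0006584265244047432), np.float64(-0.02804464824611269)] Rerr [-0.0005 -0.0008  0.0001]
F [ 1.7712  0.1017 -0.908 ] [0.5427 0.5392 0.4941] M [0.0707 0.9741 0.0004]
20.75 q [ 0.5721 -0.5322 -1.1354 -0.1714 -0.6125  1.83  ] p [0.5136 0.1286 0.2475] open 0.07534874149728193 f [ 2.1933  0.7501 -1.4671] m [0.0275 0.9211 0.0185]
[[ 0.0863  0.3412  0.936 ]
 [ 0.9963 -0.0297 -0.0811]
 [ 0.0002  0.9395 -0.3425]]
```

View pics/m15.png

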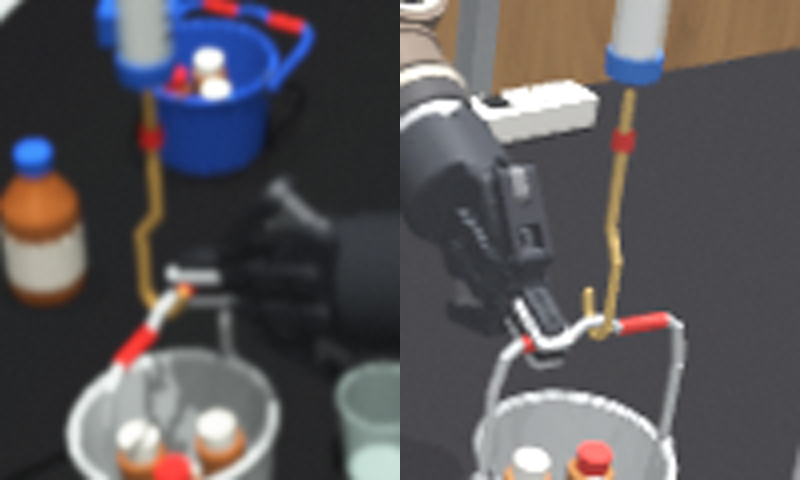

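Averaged, 0.9 N is still carried, and 1.8 N sideways suggests the wire sits about 2 mm short of the seat's low point. I'll shift 2 mm inward and lower 3 mm.

move_arm:
  steps:
    - [[0,0.0003,0.001],[0,0,0],1]
    - [[0,0.0005,0.0019],[0,0,0],1]
    - [[0,-0.0004,0.0022],[0,0,0],1]
    - [[0,-0.0012,0.0025],[0,0,0],1]
    - [[0,-0.0021,0.0029],[0,0,0],1]
    - [[0,-0.0021,0.0029],[0,0,0],1]

```text
time_s: 21.65
ee_pos: [0.5155, 0.1283, 0.2443]
eef_rot: [1.512, 1.386, 0.97]
ft_force: [-0.2, -0.2, -0.9]
opening: 0.073
```

```bash
python3 avg.py
```

```text
t 22.25 q [ 0.5677 -0.5233 -1.1399 -0.1858 -0.6086  1.8278] p [0.5155 0.1283 0.2445] f [-0.6833  0.023  -0.9124] open 0.077
kink [0.509  0.162  0.2549] rel stand [np.float64(0.0009781893723419545), np.float64(0.0006117814545585532), np.float64(-0.031097647046223698)] Rerr [-0.0006 -0.0007  0.0002]
F [-0.7879 -0.0051 -0.7614] [0.4136 0.4878 0.5556] M [0.0493 1.0458 0.0014]
```

move_arm:
  steps:
    - [[0,-0.0002,-0.0006],[0,0,0],1]
    - [[0,-0.001,-0.0003],[0,0,0],1]
    - [[0,-0.0019,0.0001],[0,0,0],1]
    - [[0,-0.0028,0.0004],[0,0,0],1]
    - [[0,-0.0035,0.0006],[0,0,0],1]
    - [[0,-0.0035,0.0006],[0,0,0],1]

```text
time_s: 23.0
ee_pos: [0.515, 0.1284, 0.241]
eef_rot: [1.512, 1.386, 0.97]
ft_force: [2.6, -0.4, -0.2]
opening: 0.076
```

```bash
python3 avg.py;python3 avg.py
```

```text
t 23.6 q [ 0.5691 -0.5198 -1.1469 -0.196  -0.6098  1.8284] p [0.5149 0.1284 0.241 ] f [ 2.8404 -0.6066 -0.6321] open 0.077
kink [0.5084 0.1621 0.2514] rel stand [np.float64(0.0003587998444853336), np.float64(0.0006085707030494278), np.float64(-0.034564514379883116)] Rerr [-0.0006 -0.0007  0.0002]
F [ 2.9354 -0.5627 -0.1717] [0.4644 0.4992 0.4187] M [ 0.0381  0.7454 -0.1675]
t 24.2 q [ 0.5691 -0.5198 -1.147  -0.196  -0.6098  1.8285] p [0.5149 0.1284 0.241 ] f [ 2.4608 -0.7847 -0.0304] open 0.073
kink [0.5084 0.1621 0.2514] rel stand [np.float64(0.0003513130565795381), np.float64(0.0006211923107702372), np.float64(-0.034577841860670866)] Rerr [-0.0006 -0.0007  0.0001]
F [ 2.9157 -0.7016 -0.3444] [0.5179 0.5379 0.3422] M [ 0.0246  0.7258 -0.1669]
```

move_arm:
  steps:
    - [[0,0.0001,0.0003],[0,0,0],1]
    - [[0,0.0002,0.0006],[0,0,0],1]
    - [[0,0.0002,0.0006],[0,0,0],1]

```text
time_s: 24.58
ee_pos: [0.5154, 0.1284, 0.2406]
eef_rot: [1.512, 1.387, 0.97]
ft_force: [0.0, -0.7, -0.5]
opening: 0.074
```

```bash
python3 avg.py;python3 avg.py; python3 look.py 16 385,150 240,225
```

```text
t 25.175 q [ 0.5677 -0.5183 -1.1466 -0.1976 -0.6085  1.8278] p [0.5155 0.1284 0.241 ] f [-0.9427 -0.7815 -0.0361] open 0.07
kink [0.509  0.162  0.2514] rel stand [np.float64(0.0009580451060849486), np.float64(0.0006327635641900618), np.float64(-0.03459536145235231)] Rerr [-0.0006 -0.0008  0.0002]
F [-0.4126 -0.3467 -0.0558] [0.4489 0.5654 0.4288] M [ 0.0609  0.9386 -0.068 ]
t 25.775 q [ 0.5678 -0.5182 -1.1466 -0.1976 -0.6086  1.8278] p [0.5155 0.1284 0.2409] f [-0.5268 -0.098   0.4031] open 0.075
kink [0.509  0.162  0.2513] rel stand [np.float64(0.0009566514070551959), np.float64(0.0006296937565616682), np.float64(-0.03466148546988507)] Rerr [-0.0007 -0.0008  0.0003]
F [-0.4023 -0.2716 -0.0375] [0.3637 0.3072 0.2671] M [ 0.0376  0.9446 -0.0291]
25.775 q [ 0.5678 -0.5182 -1.1466 -0.1976 -0.6086  1.8278] p [0.5155 0.1284 0.2409] open 0.07450184753440821 f [-0.5268 -0.098   0.4031] m [ 0.0538  0.9565 -0.0276]
[[ 0.0863  0.3414  0.936 ]
 [ 0.9963 -0.0296 -0.0811]
 [ 0.      0.9395 -0.3427]]
```

View pics/w16.png

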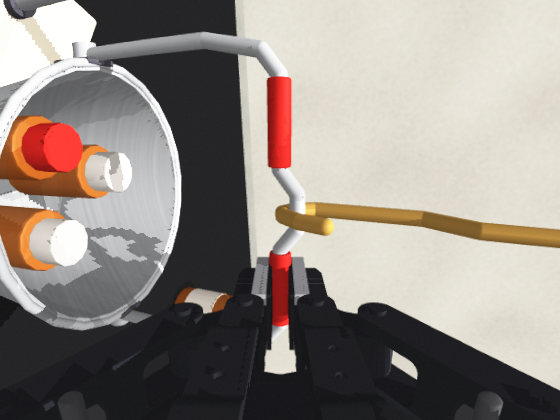

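View pics/m16.png

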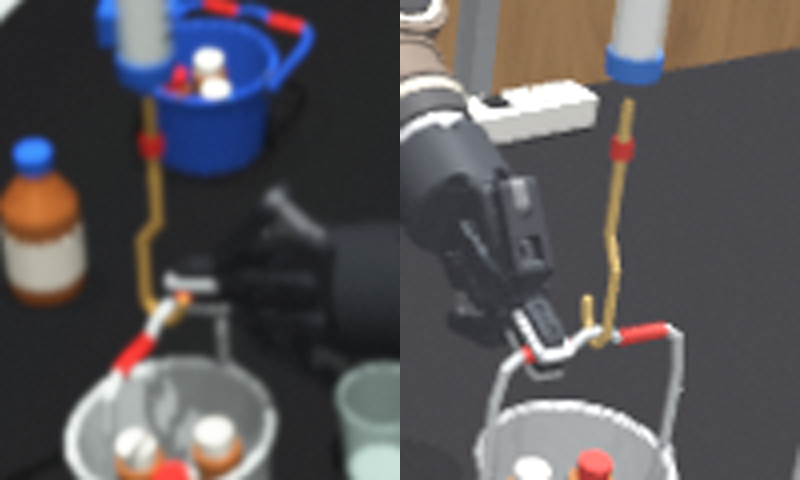

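All forces are about zero (z −0.04 N, x −0.4 N), and the 35 mm sink matches the 5.8 N weight. I'll open very slowly.

move_arm:
  steps:
    - [[0,0,0],[0,0,0],0.96]
    - [[0,0,0],[0,0,0],0.945]
    - [[0,0,0],[0,0,0],0.935]
    - [[0,0,0],[0,0,0],0.93]
    - [[0,0,0],[0,0,0],0.925]
    - [[0,0,0],[0,0,0],0.92]
    - [[0,0,0],[0,0,0],0.915]
    - [[0,0,0],[0,0,0],0.91]
    - [[0,0,0],[0,0,0],0.905]
    - [[0,0,0],[0,0,0],0.9]
    - [[0,0,0],[0,0,0],0.895]
    - [[0,0,0],[0,0,0],0.89]

```text
time_s: 27.42
ee_pos: [0.5155, 0.1284, 0.241]
eef_rot: [1.512, 1.386, 0.97]
ft_force: [-0.1, 0.1, 0.3]
opening: 0.109
```

```bash
python3 avg.py; python3 look.py 17 385,150 240,225
```

```text
t 28.025 q [ 0.5677 -0.5183 -1.1466 -0.1976 -0.6085  1.8278] p [0.5155 0.1284 0.241 ] f [-0.5853 -0.1941  0.6165] open 0.108
kink [0.509  0.162  0.2514] rel stand [np.float64(0.0009793131388907094), np.float64(0.0006358490981385309), np.float64(-0.03458047820323229)] Rerr [-0.0006 -0.0008  0.0002]
F [0.1291 0.0507 0.0473] [0.5795 0.5025 0.5166] M [ 0.0782  0.9045 -0.0003]
28.025 q [ 0.5677 -0.5183 -1.1466 -0.1976 -0.6085  1.8278] p [0.5155 0.1284 0.241 ] open 0.1078985727537847 f [-0.5853 -0.1941  0.6165] m [0.1052 0.8832 0.0096]
[[ 0.0863  0.3413  0.936 ]
 [ 0.9963 -0.0297 -0.0811]
 [ 0.0001  0.9395 -0.3426]]
```

View pics/w17.png

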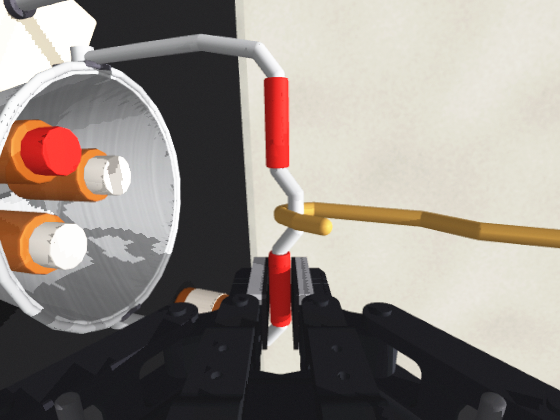

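View pics/m17.png

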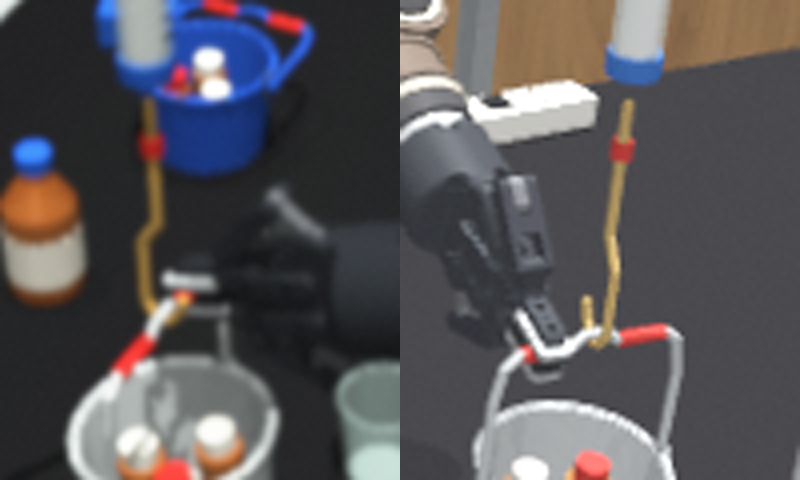

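It let go with no change of force or collar height. I'll open further and withdraw along the fingers.

move_arm:
  steps:
    - [[0,0,0],[0,0,0],0.88]
    - [[0,0,0],[0,0,0],0.865]
    - [[0,0,0],[0,0,0],0.85]
    - [[0,0,0],[0,0,0],0.83]
    - [[0,0,0],[0,0,0],0.81]
    - [[0,0,0],[0,0,0],0.79]
    - [[0,0,0],[0,0,0],0.77]
    - [[0,0,0],[0,0,0],0.75]
    - [[0,0,0],[0,0,0],0.73]
    - [[0,0,0],[0,0,0],0.71]

```text
time_s: 29.42
ee_pos: [0.5155, 0.1283, 0.241]
eef_rot: [1.512, 1.386, 0.97]
ft_force: [-0.4, 0.6, 0.4]
opening: 0.291
```

```bash
python3 avg.py; python3 look.py 18 385,150 240,225
```

```text
t 30.025 q [ 0.5677 -0.5183 -1.1466 -0.1976 -0.6086  1.8278] p [0.5155 0.1284 0.241 ] f [0.102  0.3585 0.3951] open 0.287
kink [0.509  0.162  0.2514] rel stand [np.float64(0.0009798113562625073), np.float64(0.000628631125761893), np.float64(-0.034587274274370694)] Rerr [-0.0006 -0.0007  0.0002]
F [-0.4112 -0.2494  0.394 ] [0.5654 0.4875 0.6276] M [ 0.057   0.8897 -0.0202]
30.025 q [ 0.5677 -0.5183 -1.1466 -0.1976 -0.6086  1.8278] p [0.5155 0.1284 0.241 ] open 0.28694020922254976 f [0.102  0.3585 0.3951] m [ 0.0204  0.9167 -0.0159]
[[ 0.0864  0.3413  0.936 ]
 [ 0.9963 -0.0297 -0.0811]
 [ 0.0001  0.9395 -0.3426]]
```

View pics/w18.png

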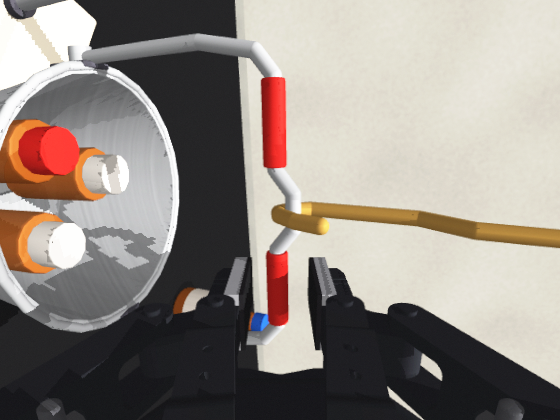

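The sleeve at (277,288) is clear of both pads (248 and 312). Withdrawing.

move_arm:
  steps:
    - [[0,0,-0.003],[0,0,0],0.71]
    - [[0,0,-0.008],[0,0,0],0.71]
    - [[0,0,-0.014],[0,0,0],0.71]
    - [[0,0,-0.02],[0,0,0],0.71]
    - [[0,0,-0.027],[0,0,0],0.71]
    - [[0,0,-0.034],[0,0,0],0.71]
    - [[0,0,-0.042],[0,0,0],0.71]
    - [[0,0,-0.05],[0,0,0],0.71]
    - [[0,0,-0.06],[0,0,0],0.71]
    - [[0,0,-0.07],[0,0,0],0.71]
    - [[0,0,-0.07],[0,0,0],0.71]

```text
time_s: 31.55
ee_pos: [0.4497, 0.1345, 0.2656]
eef_rot: [1.511, 1.387, 0.972]
ft_force: [0.8, 0.6, 0.6]
opening: 0.285
```

```bash
python3 avg.py; python3 look.py 19 385,170 240,240
```

```text
t 32.15 q [ 0.7389 -0.6924 -1.1232  0.0629 -0.7621  1.9264] p [0.4501 0.1339 0.2648] f [ 0.2698 -0.7391 -0.7788] open 0.287
kink [0.4436 0.1676 0.2753] rel stand [np.float64(-0.06470541300987794), np.float64(0.0004958111635870446), np.float64(-0.010736714742434983)] Rerr [-0.0008 -0.0005  0.0003]
F [ 0.109  -0.1623 -0.0105] [0.3858 0.4994 0.4843] M [ 0.0773  0.8569 -0.0053]
32.15 q [ 0.7389 -0.6924 -1.1232  0.0629 -0.7621  1.9264] p [0.4501 0.1339 0.2648] open 0.28672211087092825 f [ 0.2698 -0.7391 -0.7788] m [ 0.111   0.8435 -0.0073]
[[ 0.0866  0.3414  0.9359]
 [ 0.9962 -0.0296 -0.0814]
 [-0.0001  0.9394 -0.3427]]
```

View pics/w19.png

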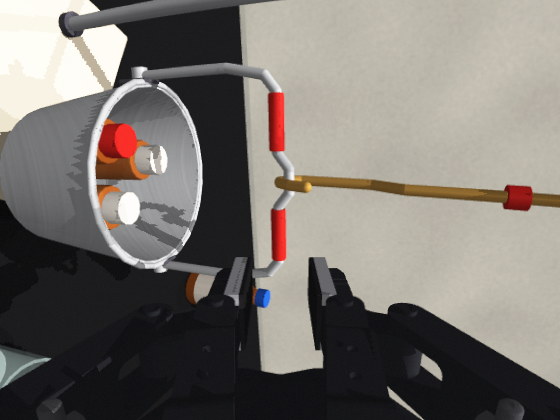

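View pics/m19.png

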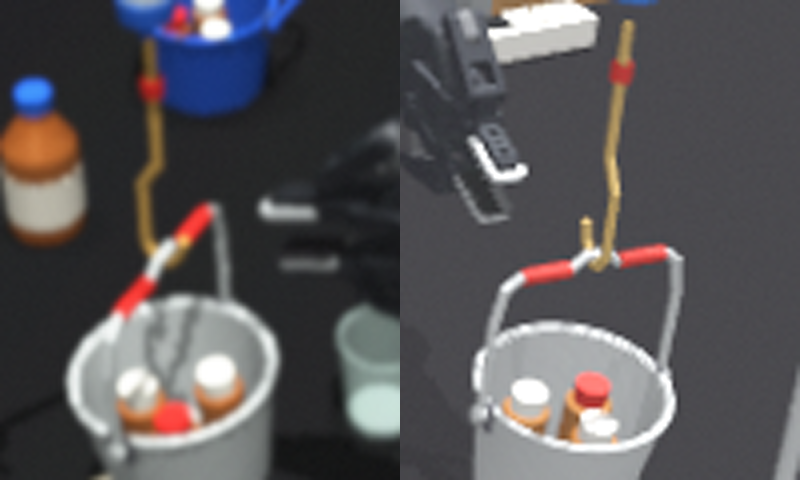

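The pail hangs by its kink in the hook with the fingers clear. I'll wait, then check that it is still and that the bystanders haven't moved.

move_arm:
  steps:
    - [[0,0,0],[0,0,0],0.71]
    - [[0,0,0],[0,0,0],0.71]
    - [[0,0,0],[0,0,0],0.71]
    - [[0,0,0],[0,0,0],0.71]
    - [[0,0,0],[0,0,0],0.71]
    - [[0,0,0],[0,0,0],0.71]
    - [[0,0,0],[0,0,0],0.71]
    - [[0,0,0],[0,0,0],0.71]
    - [[0,0,0],[0,0,0],0.71]
    - [[0,0,0],[0,0,0],0.71]
    - [[0,0,0],[0,0,0],0.71]
    - [[0,0,0],[0,0,0],0.71]

```text
time_s: 33.8
ee_pos: [0.45, 0.134, 0.2649]
eef_rot: [1.512, 1.386, 0.97]
ft_force: [-0.0, -0.1, -0.5]
opening: 0.292
```

Run:
```python
from h import *
P=[]
for i in range(8): P.append(r.camera("scene").astype(float))
g=lambda a:a.mean(2)[100:260,350:440].astype(np.float32)
for p in P[1:]: print(cv2.phaseCorrelate(g(P[0]),g(p))[0], end=' ')
s0=cv2.imread("pics/scene0.png")[:,:,::-1].astype(np.float32)
P=P[-1].astype(np.float32)
for n,(u,v) in dict(bottle=(338,335),beaker=(306,243),flask=(145,300)).items():
    a=s0[v-28:v+28,u-18:u+18].mean(2);b=P[v-28:v+28,u-18:u+18].mean(2); print(n,cv2.phaseCorrelate(a,b),abs(a-b).mean())
print(r.get_obs()["time_s"])
cv2.imwrite("pics/s20.png",P[:,:,::-1])
```

```text
(-0.006058775234599523, -0.0006394012148973616) (-0.001105837937977583, -0.0028366448106567077) (0.003954784995976013, -0.00032817472011004156) (-0.00034848034677281703, -0.007754191331471816) (0.006669407979615016, -0.0044112875902300175) (0.005381929757092507, -0.0029563782646988557) (0.006947155042091424, -0.002255417614577482) bottle ((0.012475845628966198, 0.006046911447306513), 0.9915140140939642) 0.751488
beaker ((-0.009372842715553276, -0.0076575134387404376), 0.9716939115965808) 6.8493714
flask ((0.002039290819194406, 0.020204976040421485), 0.9991358660437443) 0.9282408
34.2[ WARN:0@12.845] global loadsave.cpp:1063 imwrite_ Unsupported depth image for selected encoder is fallbacked to CV_8U.
```

View pics/s20.png

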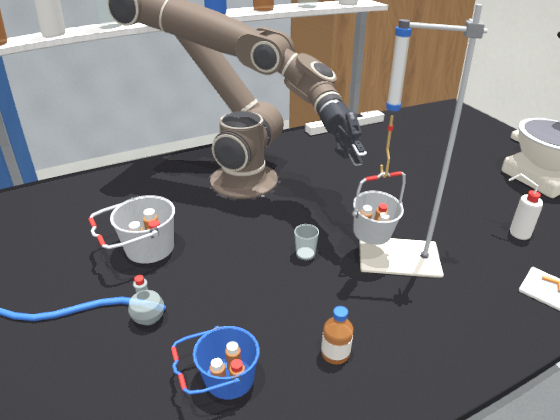

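The pail hangs still at (378,218), the bystanders have not moved, and the gripper is clear at (355,150). Handing in.

```bash
python3 -c "
from rig import r
print(r.hand_in())"
```

```text
the job is handed in; nothing more can be done
None
```

The small steel pail now hangs by its kink in the balance's hook, and I handed the job in at about 34 s. No verdict was reported.

- **What I did:** I gripped the right sleeve, swung the bail upright with the pail still on the bench, and carried the pail level to the hook. I let the weight down slowly until the tool's vertical force averaged about 0 N. Then I opened in small steps and backed off 70 mm along the fingers.
- **Weight:** the pail weighs about 5.8 N, roughly 0.59 kg. The hook sank about 35 mm, which agrees with the roughly 36 mm that weight should give.
- **Last checks:**
  - The scene pictures show the pail hanging by the kink, moving less than 0.01 px between frames, with nothing touching it.
  - Bottle, beaker and flask are within 0.02 px of where they started.
- **What went wrong:**
  - My first grasp missed. The fingers shut on top of the sleeve and pushed up with about 5 N, because the pads ended shorter than I had assumed. I reopened, tilted 20° and went deeper.
  - While lowering, up to 3 N of sideways force appeared at the hook. I trimmed it to about 0.4 N by shifting roughly 2 mm inward.
- **Not measured directly:** the hook's speed. I only kept the moves slow and saw no change in the force or the hook's height at release.

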